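# Set out the mixing tubs for a three-colour print run

### The arm

A 6-joint arm with a two-finger parallel gripper is mounted at the origin on the work surface. World frame = base frame: x ahead of the robot, y to its left, z up, the work surface at z = 0. Lengths are in m, angles in degrees, forces in N, time in s.
With the tool pointing down it reaches from about 0.225 to 0.875 m from the base axis. Payload 3.4 kg.
Tool frame: the origin (TCP) lies at the very end of the fingers, on their centre line; the grasp point (between the pads) lies ctrl.grip_depth behind it (ctrl.grip_depth is the distance from the TCP to the grasp point, in m); z points along the fingers, y is the direction in which the jaws open and shut (so a half turn about z gives the same grasp; the last joint's range is limited). The gripper opens to 85 mm and grips with 20 to 120 N. Pads are 22 mm wide; open, the fingers measure 114 mm over their backs; the gripper's body (76 mm by 85 mm) begins 54 mm behind the grasp point. The pads swing forward as they close: fully open they stand 13 mm farther back than shut.
Start: joints at [-74.198, 15.808, 86.224, -0, 77.962, -6.933], TCP at [0.222, -0.53, 0.231] pointing down, gripper open.
Joint ranges: [-165.64, 165.64], [-43.16, 119.46], [12.63, 154.43], [-67.54, 247.53], [6.08, 155.33], [-154.97, 154.97]. Speed limits (degrees/s): [147.25, 147.25, 180, 180, 180, 180].

### API

Orientations are given as a 3x3 rotation matrix whose columns are the frame's x, y, z axes.
In Python, from rig import telemetry, get_image, job, ctrl gives the robot as it stands. The module is installed in compiled form; this text tells all that it offers.
- The arm moves only by the tool play_rows, never from a script. Its argument "increments" is a list of rows, each an object with "dr": the turn, a rotation vector about the world's x, y, z in rad, a list of three; "travel": the shift along the world's x, y, z in m, a list of three; "hand": the finger opening in m, from 0 to 0.0854. In form: [{"dr": [wx, wy, wz], "travel": [tx, ty, tz], "hand": hand}, ...]. A call has 1 to 8 rows; each row shifts and turns the pose as measured when the row begins; what a row does not reach is not made up. A row lasts 1/8 s, in which the tool goes at most 62.5 mm and 10.7 degrees, less where a joint would pass 70% of its speed; a pose out of reach is approached as far as the arm can. A call with a gripper value outside its range is refused whole. The fingers move at their own pace and stop on an object; "newtons" is the grip in N (left out, the last holds). Time passes only in rows, so rows that do not move let the fingers close. It gives the time, the measured TCP pose, the force and the opening at its end, in the units of the state.
- telemetry.state(): the state, without advancing time (a new reading comes with each control period).
- get_image(name): name is "scene" or "top" or "wrist"; returns a dict with "color" (384x512x3 uint8, red, green, blue), "depth" (384x512 float32, m along the optical axis (not along the pixel's ray), 0 where there is no reading), "fovy" (degrees; the focal length in pixels is half the picture's height over the tangent of half this angle, whatever the lens; pixels are square), "cx", "cy" (the principal point, pixels), "R" (3x3) and "t" (3): a world point X has camera coordinates R X + t. Camera axes: x right, y down, z forward; pixel columns grow to the right and rows downward; lengths in m; the calibration is good to about 2 mm. A picture is of the moment at which its call begins.
- job.close_job(): hands the job in, once; it reports no verdict.
The state is a dict: "time": time; "qpos": joint angles; "joint_velocities": joint speeds; "joint_torque": joint torques, N m; "position": TCP position; "tcp_rot": TCP orientation; "force": force on the tool from outside, world axes, zero at the start; "wrist_torque": the same for the moment, N m; "opening": finger opening in m.
Only numpy, scipy, OpenCV 4.12 (cv2) and the standard library are available. Lean on these libraries where they do the work, as an engineer would, in place of code of your own. Each camera call takes 0.05 s, during which the arm holds its last target.

### The job

Set out the print bench: stand each coloured tub upright inside the ring behind the strip of its own colour, and put the lid, fully home, on the tub that ends up between the other two (its colour is printed last). Lay the squeegee, still blade up, lengthwise in the middle of the dark grey mat, wholly on it. Leave the amber jar where it stands.

Things in the scene. Friction and masses are not known exactly. Their poses are not given: they have to be found in the camera images.
- tub_yellow_c (a point): Empty open round mixing tub, yellow plastic, straight-sided, 56 mm outer diameter, 50 mm tall, wall 3 mm (inside 50 mm), about 70 g; standing upright, loose. The point is its centre, 25 mm above its underside (25 mm below its rim); z is up along the tub's axis.
- tub_magenta_c (a point): Empty open round mixing tub, magenta (pink-red) plastic, straight-sided, 56 mm outer diameter, 50 mm tall, wall 3 mm (inside 50 mm), about 70 g; standing upright, loose. The point is its centre, 25 mm above its underside (25 mm below its rim); z is up along the tub's axis.
- tub_teal_c (a point): Empty open round mixing tub, teal (dark blue-green) plastic, straight-sided, 56 mm outer diameter, 50 mm tall, wall 3 mm (inside 50 mm), about 70 g; standing upright, loose. The point is its centre, 25 mm above its underside (25 mm below its rim); z is up along the tub's axis.
- lid_knob (a point): Loose white round lid, fits any tub: flange 62 mm across, 4 mm thick; tapered plug below (45 mm across, 36 at its tip, 8 deep; 2.5 mm play in the tub); round black post-like knob on top, 22 mm across, 38 tall. 35 g, lies plug down. The point is on its axis, where to grip: 23 mm above the flange, 35 above the plug's tip; z up. Fully home, the flange rests on the rim, the point 52 mm above the tub's centre; no force needed.
- squeegee_c (a point): Loose hand squeegee resting blade up: wooden bar handle 130 x 36 mm, 36 tall, with an amber blade 130 x 8 mm standing 23 mm tall along the middle of its top, 160 g. The point is its centre, 29.5 mm above its underside (in the upper part of the handle); x is its long axis, either end alike, z up. Grip across the handle's 36 mm.
- spot_yellow (a point): Fixed white plate, 115 mm front to back, 92 wide, with a yellow strip along its front edge (the robot's side) and behind it a black ring, 72 mm inside. The point is the ring's middle on the plate's top, 9 mm above the bench; the strip lies 58 mm from it towards the plate's -x; z up. The three plates stand in a row, side by side about 120 mm apart, in any order.
- spot_magenta (a point): Fixed white plate, 115 mm front to back, 92 wide, with a magenta (pink-red) strip along its front edge (the robot's side) and behind it a black ring, 72 mm inside. The point is the ring's middle on the plate's top, 9 mm above the bench; the strip lies 58 mm from it towards the plate's -x; z up. The three plates stand in a row, side by side about 120 mm apart, in any order.
- spot_teal (a point): Fixed white plate, 115 mm front to back, 92 wide, with a teal (dark blue-green) strip along its front edge (the robot's side) and behind it a black ring, 72 mm inside. The point is the ring's middle on the plate's top, 9 mm above the bench; the strip lies 58 mm from it towards the plate's -x; z up. The three plates stand in a row, side by side about 120 mm apart, in any order.
- mat_c (a point): Fixed dark grey rubber mat, 160 x 62 mm, 3 mm thick, on the bench to the left of the row of plates. The point is the middle of its top surface; x is its long axis, z up.
- jar_c (a point): Amber glass jar with a black cap, 40 mm in diameter and 85 mm tall, loose, standing between the plates and the mat; to be left alone. The point is its centre, 42.5 mm above its underside.
There are look-alikes about, which are no part of the job. There is more than one size of the part that bears tub_magenta_c; the job needs the largest.

How it is judged (in metres and radians):
At the end, for the whole second after the job is handed in: Each tub upright on the plate of its colour, within 12 mm of the ring's middle; lid level and seated (3 mm in height, 5 mm off centre) on the tub of the middle plate; squeegee blade up on the mat, within 16 mm of its middle and 0.2 rad of its length; all released and at rest (horizontal distance between tub_yellow_c and spot_yellow below 0.012 m and z of tub_yellow_c in the frame of spot_yellow between 0.022 and 0.028 m and angle between each of tub_yellow_c, tub_magenta_c, tub_teal_c, squeegee_c's own z axis and vertical below 0.08 rad and horizontal distance between tub_magenta_c and spot_magenta below 0.012 m and z of tub_magenta_c in the frame of spot_magenta between 0.022 and 0.028 m and horizontal distance between tub_teal_c and spot_teal below 0.012 m and z of tub_teal_c in the frame of spot_teal between 0.022 and 0.028 m and ((horizontal distance between spot_magenta and spot_teal above 0.18 m and horizontal distance between lid_knob and tub_yellow_c below 0.005 m and z of lid_knob in the frame of tub_yellow_c between 0.049 and 0.0545 m and angle between lid_knob's own z axis and vertical below 0.08 rad) or (horizontal distance between spot_yellow and spot_teal above 0.18 m and horizontal distance between lid_knob and tub_magenta_c below 0.005 m and z of lid_knob in the frame of tub_magenta_c between 0.049 and 0.0545 m and angle between lid_knob's own z axis and vertical below 0.08 rad) or (horizontal distance between spot_yellow and spot_magenta above 0.18 m and horizontal distance between lid_knob and tub_teal_c below 0.005 m and z of lid_knob in the frame of tub_teal_c between 0.049 and 0.0545 m and angle between lid_knob's own z axis and vertical below 0.08 rad)) and horizontal distance between squeegee_c and mat_c below 0.016 m and angle between the x axis of squeegee_c and the x axis of mat_c, either way round below 0.2 rad and z of squeegee_c in the frame of mat_c between 0.0275 and 0.033 m); the robot touches nothing.
It fails at once if the amber jar is shifted by more than 20 mm or knocked over (distance of jar_c from where it was at the start of the episode above 0.02 m).
It also fails if it takes over 128 s, if anything falls off the work surface, if the arm or the gripper's body presses on something with over 40 N, if the wrist force passes 120 N, or if a joint passes its speed limit or range.

## Working session

There is one attempt and no reset: what is moved stays moved. The work goes in short steps, Python scripts to look and compute and a tool call to move; the robot and the scene stay as the last step left them, time stands still between calls to the robot, and variables do not carry over. Pictures are saved under pics/ and viewed, and the job is handed in when it is done.

Besides the shell and the picture viewer there is one more tool, called after "Call:" as name(argument=value, ...), one argument or row to a line, values as JSON. play_rows: Moves the arm, as the interface text tells. Its arguments: {"type":"object","properties":{"increments":{"type":"array"},"newtons":{"type":"number"}},"required":["increments"]}

```bash
mkdir -p pics
cat > h.py <<'E'
import numpy as np,cv2
from rig import telemetry,get_image,job,ctrl
def grab(n):
    return get_image(n)
def save(im,fn,crop=None,s=1):
    c=im["color"][:,:,::-1]
    if crop: c=c[crop[1]:crop[3],crop[0]:crop[2]]
    cv2.imwrite(fn,cv2.resize(c,None,fx=s,fy=s,interpolation=cv2.INTER_NEAREST if s>2 else cv2.INTER_LINEAR))
def f(im): return im["color"].shape[0]/2/np.tan(np.radians(im["fovy"])/2)
def ray(im,u,v,z):
    F=f(im);R=np.array(im["R"]);t=np.array(im["t"])
    d=R.T@np.array([(u-im["cx"])/F,(v-im["cy"])/F,1.]);o=-R.T@t
    return o+d*(z-o[2])/d[2]
def cloud(im):
    F=f(im);R=np.array(im["R"]);t=np.array(im["t"]);D=im["depth"]
    v,u=np.mgrid[:D.shape[0],:D.shape[1]]
    P=np.stack([(u-im["cx"])/F*D,(v-im["cy"])/F*D,D],-1)
    return (P-t)@R
def proj(im,X):
    c=np.array(im["R"])@np.array(X)+np.array(im["t"]);F=f(im)
    return im["cx"]+F*c[0]/c[2],im["cy"]+F*c[1]/c[2]
E
python3 - <<'E'
from h import *
import pickle
print(ctrl.grip_depth,telemetry.state())
for n in("scene","top","wrist"):
    im=grab(n);save(im,f"pics/{n}0.png",s=1.5);print(n,im["fovy"],im["cx"],im["cy"],-np.array(im["R"]).T@im["t"])
    pickle.dump(im,open(n+"0.pkl","wb"))
E
```

```text
0.0187 {'time': 0.0, 'qpos': array([-7.41988359e+01,  1.58491690e+01,  8.62981879e+01,  5.11474453e-04,
        7.79637670e+01, -6.93392798e+00]), 'joint_velocities': array([-0.01457588, -0.07625059, -0.07240824, -0.03323389,  0.08325663,
       -0.05150009]), 'joint_torque': array([-1.83575685e-03, -4.16775155e+01, -2.45807147e+01, -4.54766623e-04,
        1.11014169e-02,  8.20174733e-06]), 'position': array([ 0.22205398, -0.52978345,  0.23040371]), 'tcp_rot': array([[ 9.22302345e-01,  3.86468775e-01, -5.19718211e-04],
       [ 3.86469048e-01, -9.22300484e-01,  1.86856548e-03],
       [ 2.42805855e-04, -1.92423733e-03, -9.99998119e-01]]), 'force': array([ 0.35072972, -0.31469799,  1.29893878]), 'wrist_torque': array([-0.01881536,  0.00416442,  0.04331324]), 'opening': 0.08531860095307865}
scene 42.22130390963659 257.35396270589354 194.2715751512128 [ 1.40116108 -0.36584676  1.02776255]
top 48.31515726114393 262.6308853478181 194.18116292378872 [ 0.34114188 -0.00435015  1.11617859]
wrist 64.68772262472446 253.50934759758948 190.79495292354997 [ 0.2910311  -0.50069279  0.37367991]
```

View pics/top0.png

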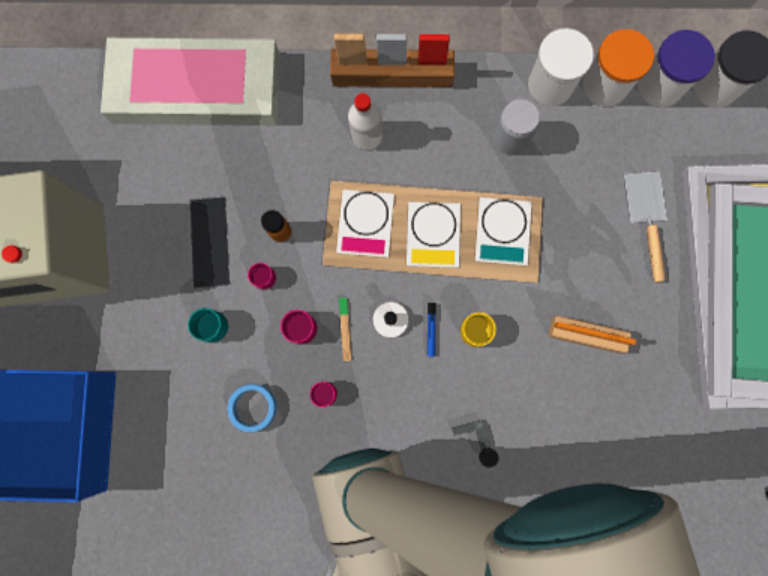

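View pics/scene0.png

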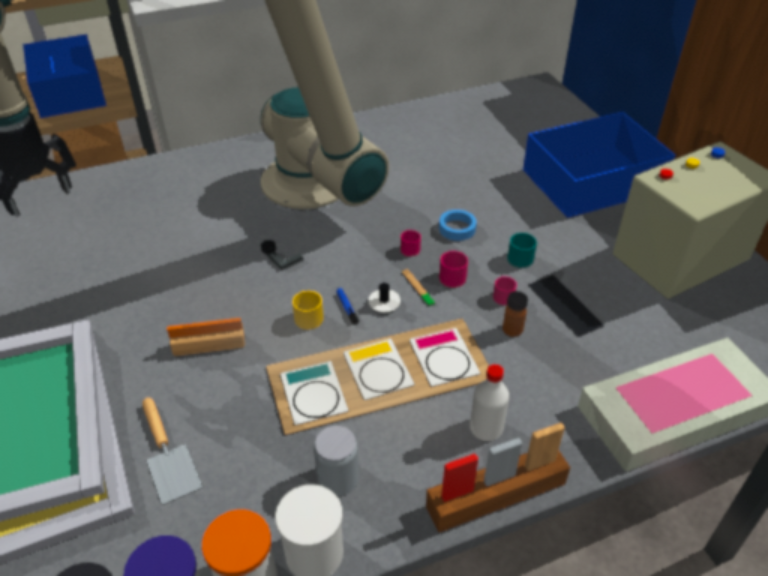

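Top view (1.5x pixels): magenta tubs are at (298,326), (262,276) and (323,393). Yellow is at (478,329), teal at (208,325), lid at (390,320), squeegee at (592,335), mat at (209,243), jar at (275,226). The plates run magenta, yellow, teal from left to right, so the middle one is yellow. Next I'll measure them all.

```bash
cat > meas.py <<'E'
from h import *
import pickle
im=pickle.load(open("top0.pkl","rb"));P=cloud(im)
hsv=cv2.cvtColor(im["color"],cv2.COLOR_RGB2HSV)
R={"mag":((160,120,60),(179,255,255)),"yel":((20,120,80),(32,255,255)),"teal":((80,120,40),(98,255,255)),"wood/org":((5,100,80),(18,255,255))}
for n,(lo,hi) in R.items():
    m=cv2.inRange(hsv,lo,hi);k,L,S,C=cv2.connectedComponentsWithStats(m)
    for i in range(1,k):
        if S[i,4]<60 or not(40<C[i][0]<460 and 100<C[i][1]<290):continue
        p=P[L==i];z=np.percentile(p[:,2],95)
        s=L==i
        uv=np.argwhere(s)[:,::-1]
        (u,v),(w,h),a=cv2.minAreaRect(uv.astype(np.float32))
        rim=p[p[:,2]>z-.008][:,:2].astype(np.float32)
        (c,r)=cv2.minEnclosingCircle(rim)
        print(n,S[i,4],"px",C[i].round(),"z95",z.round(4),"minz",p[:,2].min().round(3),"rim c",np.round(c,4),"r",round(r,4),"rect",np.round((u,v,w,h,a),1))
E
python3 meas.py
python3 - <<'E'
from h import *
import pickle
im=pickle.load(open("top0.pkl","rb"))
save(im,"pics/crop1.png",(120,110,440,290),2.5)
E
```

```text
mag 259 px [242. 163.] z95 0.0125 minz 0.003 rim c [0.4656 0.0492] r 0.1356 rect [241.7 163.1  28.2   9.1   4.8]
mag 259 px [174. 184.] z95 0.0391 minz -0.003 rim c [0.4342 0.1269] r 0.161 rect [174.2 183.6  18.8  16.1  26.6]
mag 434 px [199. 218.] z95 0.0509 minz -0.003 rim c [0.3914 0.0955] r 0.1119 rect [199.  217.5  24.   21.    0. ]
mag 252 px [215. 263.] z95 0.0389 minz -0.003 rim c [0.3273 0.0718] r 0.0775 rect [215.1 262.2  16.5  17.9  63.4]
yel 267 px [288. 171.] z95 0.013 minz 0.003 rim c [ 0.5575 -0.0559] r 0.0383 rect [288.  170.5   9.   28.   90. ]
yel 439 px [318. 219.] z95 0.0508 minz -0.005 rim c [ 0.3906 -0.081 ] r 0.0913 rect [318.5 219.   22.   23.   90. ]
teal 243 px [334. 168.] z95 0.0126 minz 0.005 rim c [ 0.4573 -0.1089] r 0.1563 rect [334.3 168.4  28.1   8.6   5. ]
teal 470 px [138. 216.] z95 0.0506 minz -0.004 rim c [0.3876 0.1745] r 0.1849 rect [138.1 216.1  26.6  21.4   8.1]
wood/org 2998 px [287. 156.] z95 0.0092 minz -0.003 rim c [ 0.5583 -0.053 ] r 0.2226 rect [288.5 153.8 143.4  55.8   4.7]
wood/org 255 px [437. 169.] z95 0.0217 minz 0.007 rim c [ 0.5687 -0.4449] r 0.0496 rect [436.6 168.7  37.5   7.5  81.9]
wood/org 147 px [230. 225.] z95 0.0079 minz -0.002 rim c [0.3956 0.0487] r 0.0762 rect [229.9 225.   29.9   5.1  85.9]
wood/org 796 px [394. 223.] z95 0.0607 minz -0.003 rim c [ 0.3773 -0.1964] r 0.1955 rect [394.9 222.9  57.6  14.8  13. ]
```

View pics/crop1.png

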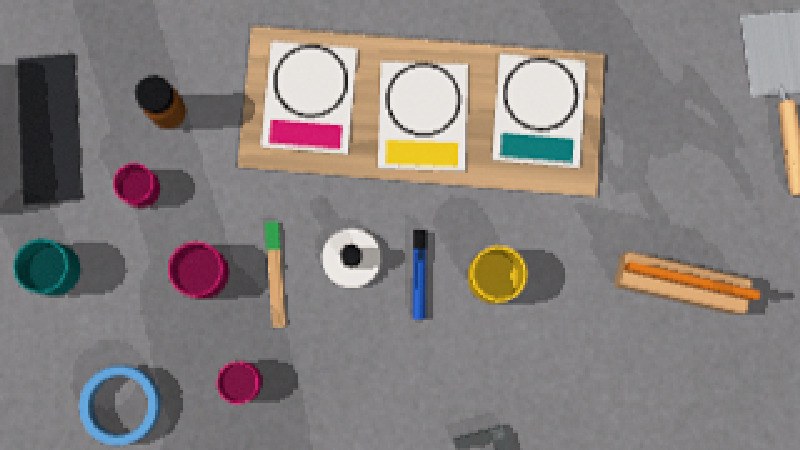

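```bash
cat > meas2.py <<'E'
from h import *
import pickle
def analyse(im):
    P=cloud(im);hsv=cv2.cvtColor(im["color"],cv2.COLOR_RGB2HSV);out={}
    if 1:
        for n,(lo,hi),box,zt in [("magT",((160,120,60),(179,255,255)),(185,200,215,235),.05),("yelT",((20,120,60),(34,255,255)),(300,200,340,240),.05),("tealT",((78,100,30),(98,255,255)),(120,200,160,235),.05)]:
            m=cv2.inRange(hsv,lo,hi);mm=np.zeros_like(m);mm[box[1]:box[3],box[0]:box[2]]=m[box[1]:box[3],box[0]:box[2]]
            s=(mm>0)&(P[...,2]>.044)
            p=P[s];uv=np.argwhere(s)[:,::-1].astype(np.float32)
            (c,r)=cv2.minEnclosingCircle(p[:,:2].astype(np.float32))
            md=np.median(p[:,:2],0)
            (uc,ur)=cv2.minEnclosingCircle(uv)
            print(n,len(p),"cloud",np.round(c,4),round(r,4),"px",np.round(uc,1),"ray",ray(im,*uc,zt).round(4))
    # rings: black inside white plates
    for n,b in [("ringM",(222,122,268,172)),("ringY",(270,130,310,178)),("ringT",(315,126,358,176))]:
        sub=im["color"][b[1]:b[3],b[0]:b[2]].astype(int)
        m=((sub.max(2)<110)&(np.ptp(sub,axis=2)<40)).astype(np.uint8)
        k,L,S,C=cv2.connectedComponentsWithStats(m,connectivity=8);i=1+np.argmax(S[1:,4])
        uv=np.argwhere(L==i)[:,::-1]+[b[0],b[1]]
        e=cv2.fitEllipse(uv.astype(np.float32));x,y,w,h=cv2.boundingRect(uv.astype(np.int32))
        print(n,S[i,4],"ell",np.round(e[0],1),np.round(e[1],1),"bb",x+(w-1)/2,y+(h-1)/2,"->",ray(im,*e[0],.009).round(4))
    # mat
    sub=im["color"].astype(int);m=(sub.max(2)<55);mm=np.zeros(m.shape,np.uint8);mm[125:200,120:160]=m[125:200,120:160]
    mm=cv2.morphologyEx(mm,cv2.MORPH_OPEN,np.ones((3,3)))
    k,L,S,C=cv2.connectedComponentsWithStats(mm);i=1+np.argmax(S[1:,4])
    c,wh,a=cv2.minAreaRect(np.argwhere(L==i)[:,::-1].astype(np.float32))
    bx=cv2.boxPoints((c,wh,a));print("mat",S[i],[ray(im,*q,.003).round(4)[:2].tolist() for q in bx],"c",ray(im,*c,.003).round(4))
    # squeegee: handle top z~.036, blade top .059
    for n,zl,zh in [("blade",.05,.07),("handle",.028,.04)]:
        s=np.zeros(P.shape[:2],bool);s[205:240,360:425]=True
        s&=(P[...,2]>zl)&(P[...,2]<zh);p=P[s][:,:2].astype(np.float32)
        r=cv2.minAreaRect(p);print(n,len(p),np.round(r[0],4),np.round(r[1],4),r[2])
    # lid
    for n,zl,zh in [("flange",.008,.018),("knob",.044,.056)]:
        s=np.zeros(P.shape[:2],bool);s[195:230,243:278]=True
        s&=(P[...,2]>zl)&(P[...,2]<zh);p=P[s][:,:2].astype(np.float32)
        c,r=cv2.minEnclosingCircle(p);print(n,len(p),np.round(c,4),r, p.mean(0).round(4))
    s=np.zeros(P.shape[:2],bool);s[130:165,165:200]=True;s&=P[...,2]>.07;p=P[s][:,:2];print("jar",len(p),p.mean(0),cv2.minEnclosingCircle(p.astype(np.float32)))
analyse(pickle.load(open("top0.pkl","rb")))
E
python3 meas2.py
```

```text
magT 84 cloud [0.3914 0.0955] 0.1119 px [197.5 217.5] ray [0.4282 0.1709 0.05  ]
yelT 91 cloud [ 0.3906 -0.081 ] 0.0913 px [318.9 219.1] ray [ 0.429  -0.1323  0.05  ]
tealT 95 cloud [0.3876 0.1745] 0.1849 px [136.1 216.2] ray [0.4289 0.3249 0.05  ]
ringM 38 ell [244.  141.7] [27.7 28. ] bb 252.5 142.0 -> [0.6353 0.0614 0.009 ]
ringY 48 ell [288.9 149.2] [27.9 28.9] bb 284.5 150.0 -> [ 0.6165 -0.058   0.009 ]
ringT 46 ell [336.  147.2] [27.8 29.6] bb 330.0 147.5 -> [ 0.6239 -0.1824  0.009 ]
mat [ 127  132   25   60 1339] [[0.6574, 0.3791], [0.661, 0.3164], [0.5019, 0.3014], [0.4984, 0.3629]] c [0.5789 0.3399 0.003 ]
blade 197 [ 0.4245 -0.3236] [0.1314 0.0087] 77.5384750366211
handle 520 [ 0.4245 -0.323 ] [0.1296 0.0367] 77.8403549194336
flange 357 [0.4458 0.0155] 0.03045680560171604 [0.4454 0.0156]
knob 58 [0.4458 0.0158] 0.011015336029231548 [0.4457 0.0156]
jar 189 [0.59443218 0.20943488] ((0.4767395555973053, 0.11079532653093338), 0.17799100279808044)
```

View pics/wrist0.png

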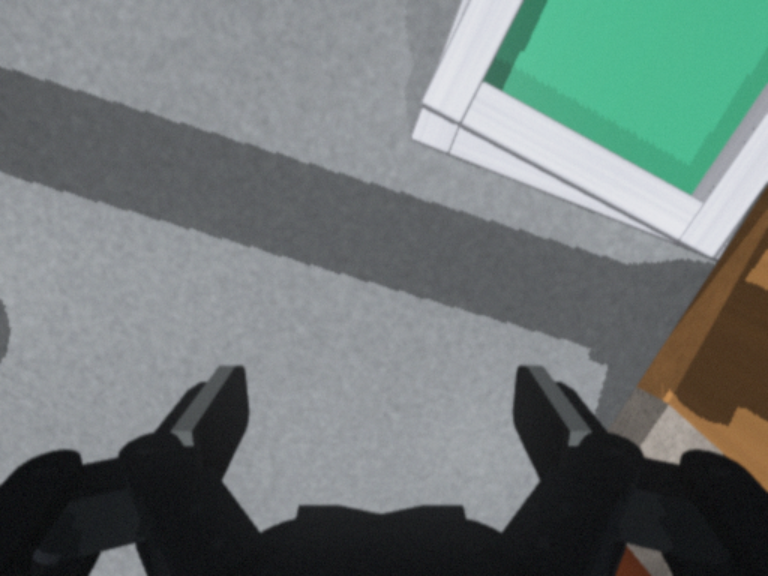

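```bash
sed -i 's/&(P\[...,2\]>.044)/\&(P[...,2]>.044)\&(P[...,2]<.058)/; s/s&=P\[...,2\]>.07;/s\&=(P[...,2]>.07)\&(P[...,2]<.1);/' meas2.py && python3 meas2.py | grep -E "T |jar"
```

```text
magT 82 cloud [0.4284 0.1712] 0.0278 px [197.5 217.5] ray [0.4282 0.1709 0.05  ]
yelT 87 cloud [ 0.4293 -0.1322] 0.0282 px [318.9 219.1] ray [ 0.429  -0.1323  0.05  ]
tealT 94 cloud [0.4293 0.3259] 0.0279 px [136.1 216.2] ray [0.4289 0.3249 0.05  ]
ringT 46 ell [336.  147.2] [27.8 29.6] bb 330.0 147.5 -> [ 0.6239 -0.1824  0.009 ]
jar 186 [0.59851751 0.21288303] ((0.5996662378311157, 0.21386612951755524), 0.018470920622348785)
```

Squeegee first, since it is nearest the start: centre (0.4245, -0.323), yaw 77.5°.

Call:
play_rows(
  increments=[
    {"dr": [0, 0, 0.159], "travel": [0.034, 0.0345, 0], "hand": 0.085},
    {"dr": [0, 0, 0.159], "travel": [0.034, 0.0345, 0], "hand": 0.085},
    {"dr": [0, 0, 0.159], "travel": [0.034, 0.0345, 0], "hand": 0.085},
    {"dr": [0, 0, 0.159], "travel": [0.034, 0.0345, 0], "hand": 0.085},
    {"dr": [0, 0, 0.159], "travel": [0.034, 0.0345, -0.02], "hand": 0.085},
    {"dr": [0, 0, 0.159], "travel": [0.034, 0.0345, -0.02], "hand": 0.085},
    {"dr": [0, 0, 0], "travel": [0, 0, 0], "hand": 0.085},
  ],
  newtons=40,
)

```text
time: 1.02
position: [0.4304, -0.3167, 0.1875]
tcp_rot: [[0.191, 0.982, -0.002], [0.982, -0.191, 0.001], [0.001, -0.002, -1.0]]
force: [-0.0, -0.2, -0.4]
opening: 0.085
```

Call:
play_rows(
  increments=[
    {"dr": [0, 0, -0.026], "travel": [-0.006, -0.006, -0.04], "hand": 0.085},
    {"dr": [0, 0, 0], "travel": [0, 0, -0.045], "hand": 0.085},
    {"dr": [0, 0, 0], "travel": [0, 0, -0.04], "hand": 0.085},
    {"dr": [0, 0, 0], "travel": [0, 0, -0.02], "hand": 0.085},
    {"dr": [0, 0, 0], "travel": [0, 0, 0], "hand": 0.085},
  ],
)

```text
time: 1.65
position: [0.4231, -0.3275, 0.0408]
tcp_rot: [[0.222, 0.975, 0.0], [0.975, -0.222, -0.005], [-0.005, 0.002, -1.0]]
force: [0.3, 0.4, 0.0]
opening: 0.0854
```

Call:
play_rows(
  increments=[
    {"dr": [0, 0, 0], "travel": [0.001, 0.004, -0.015], "hand": 0.085},
    {"dr": [0, 0, 0], "travel": [0, 0, -0.014], "hand": 0.085},
    {"dr": [0, 0, 0], "travel": [0, 0, 0], "hand": 0.034},
    {"dr": [0, 0, 0], "travel": [0, 0, 0], "hand": 0.03},
    {"dr": [0, 0, 0], "travel": [0, 0, 0], "hand": 0.03},
    {"dr": [0, 0, 0], "travel": [0, 0, 0], "hand": 0.03},
    {"dr": [0, 0, 0], "travel": [0, 0, 0], "hand": 0.03},
  ],
)

```text
time: 2.52
position: [0.4258, -0.326, 0.0134]
tcp_rot: [[0.223, 0.975, 0.005], [0.975, -0.223, -0.01], [-0.009, 0.007, -1.0]]
force: [0.4, 0.2, -2.1]
opening: 0.0355
```

Call:
play_rows(
  increments=[
    {"dr": [0, 0, 0], "travel": [0, 0, 0.02], "hand": 0.03},
    {"dr": [0, 0, 0], "travel": [0, 0, 0.04], "hand": 0.03},
    {"dr": [0, 0, 0], "travel": [0, 0, 0.04], "hand": 0.03},
    {"dr": [0, 0, -0.1], "travel": [0, 0.03, 0.035], "hand": 0.03},
    {"dr": [0, 0, -0.13], "travel": [0, 0.045, 0.01], "hand": 0.03},
    {"dr": [0, 0, -0.13], "travel": [0, 0.05, 0], "hand": 0.03},
    {"dr": [0, 0, -0.13], "travel": [0, 0.05, 0], "hand": 0.03},
    {"dr": [0, 0, -0.13], "travel": [0, 0.05, 0], "hand": 0.03},
  ],
)

```text
time: 3.52
position: [0.4249, -0.0974, 0.1623]
tcp_rot: [[0.766, 0.643, 0.003], [0.643, -0.766, -0.01], [-0.005, 0.01, -1.0]]
force: [-0.0, -0.5, -1.4]
opening: 0.0353
```

Call:
play_rows(
  increments=[
    {"dr": [0, 0, -0.13], "travel": [0.005, 0.05, 0], "hand": 0.03},
    {"dr": [0, 0, -0.13], "travel": [0.02, 0.05, 0], "hand": 0.03},
    {"dr": [0, 0, -0.13], "travel": [0.025, 0.05, 0], "hand": 0.03},
    {"dr": [0, 0, -0.1], "travel": [0.03, 0.05, 0], "hand": 0.03},
    {"dr": [0, 0, -0.08], "travel": [0.03, 0.05, 0], "hand": 0.03},
    {"dr": [0, 0, -0.06], "travel": [0.025, 0.045, 0], "hand": 0.03},
    {"dr": [0, 0, 0], "travel": [0.01, 0.04, 0], "hand": 0.03},
    {"dr": [0, 0, 0], "travel": [0, 0, 0], "hand": 0.03},
  ],
)

```text
time: 4.53
position: [0.5703, 0.2529, 0.161]
tcp_rot: [[0.999, 0.05, -0.004], [0.05, -0.999, -0.011], [-0.005, 0.011, -1.0]]
force: [-0.1, -0.6, -1.4]
opening: 0.035
```

Call:
play_rows(
  increments=[
    {"dr": [0.011, -0.004, 0.03], "travel": [0.003, 0.045, 0], "hand": 0.03},
    {"dr": [0, 0, 0.02], "travel": [0.002, 0.04, 0], "hand": 0.03},
    {"dr": [0, 0, 0], "travel": [0, 0, -0.03], "hand": 0.03},
    {"dr": [0, 0, 0], "travel": [0, 0, -0.02], "hand": 0.03},
    {"dr": [0, 0, 0], "travel": [0, 0, 0], "hand": 0.03},
  ],
)

```text
time: 5.15
position: [0.5734, 0.3352, 0.1086]
tcp_rot: [[0.995, 0.1, -0.003], [0.1, -0.995, -0.005], [-0.004, 0.005, -1.0]]
force: [-0.4, -0.5, -1.7]
opening: 0.0354
```

Run:
```python
from h import *
im=grab("wrist");save(im,"pics/w1.png",s=1.5)
im=grab("top");save(im,"pics/t1.png",(90,90,250,250),4)
print(telemetry.state()["position"])
```

```text
[0.57484619 0.33578282 0.11059864]
```

View pics/w1.png

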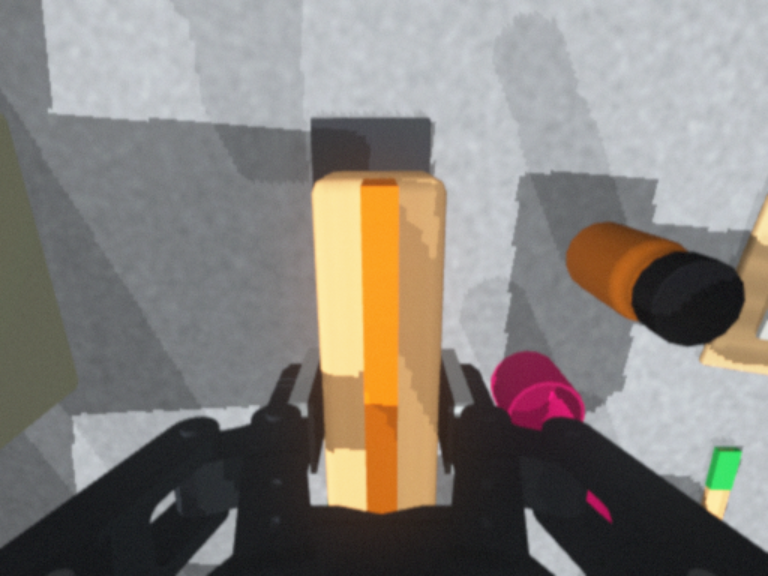

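View pics/t1.png

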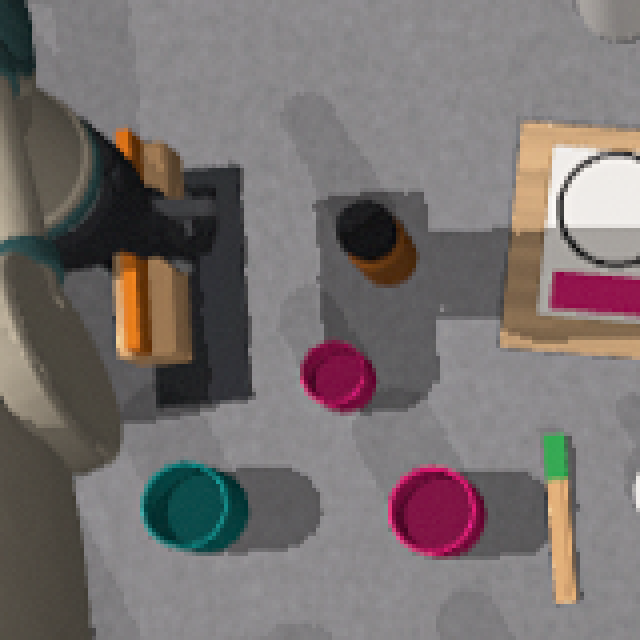

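Call:
play_rows(
  increments=[
    {"dr": [0, 0, 0], "travel": [0.001, 0.004, -0.03], "hand": 0.03},
    {"dr": [0, 0, 0], "travel": [0, 0, -0.03], "hand": 0.03},
    {"dr": [0, 0, 0], "travel": [0, 0, -0.015], "hand": 0.03},
    {"dr": [0, 0, 0], "travel": [0, 0, 0], "hand": 0.03},
    {"dr": [0, 0, 0], "travel": [0, 0, 0], "hand": 0.03},
  ],
)

```text
time: 5.88
position: [0.5808, 0.3396, 0.0415]
tcp_rot: [[0.995, 0.098, 0.012], [0.098, -0.995, 0.001], [0.012, 0.0, -1.0]]
force: [-0.2, -0.6, -1.0]
opening: 0.0354
```

Call:
play_rows(
  increments=[
    {"dr": [0, 0.012, 0], "travel": [-0.005, 0, -0.012], "hand": 0.03},
    {"dr": [0, 0, 0], "travel": [0, 0, -0.009], "hand": 0.03},
    {"dr": [0, 0, 0], "travel": [0, 0, 0], "hand": 0.03},
    {"dr": [0, 0, 0], "travel": [0, 0, 0], "hand": 0.03},
  ],
)

```text
time: 6.38
position: [0.5765, 0.3401, 0.0212]
tcp_rot: [[0.995, 0.098, 0.003], [0.098, -0.995, 0.003], [0.003, -0.002, -1.0]]
force: [0.2, -0.2, -1.4]
opening: 0.0353
```

Call:
play_rows(
  increments=[
    {"dr": [0, 0, 0], "travel": [0, 0, -0.004], "hand": 0.03},
    {"dr": [0, 0, 0], "travel": [0, 0, 0], "hand": 0.03},
    {"dr": [0, 0, 0], "travel": [0, 0, 0], "hand": 0.03},
  ],
)

```text
time: 6.75
position: [0.5768, 0.3403, 0.0172]
tcp_rot: [[0.995, 0.098, 0.003], [0.098, -0.995, 0.003], [0.004, -0.003, -1.0]]
force: [0.2, 0.4, -2.6]
opening: 0.0352
```

Call:
play_rows(
  increments=[
    {"dr": [0, 0, 0], "travel": [0, 0, -0.001], "hand": 0.03},
    {"dr": [0, 0, 0], "travel": [0, 0, 0], "hand": 0.055},
    {"dr": [0, 0, 0], "travel": [0, 0, 0], "hand": 0.06},
    {"dr": [0, 0, 0], "travel": [0, 0, 0], "hand": 0.06},
    {"dr": [0, 0, 0], "travel": [0, 0, 0.03], "hand": 0.06},
    {"dr": [0, 0, 0], "travel": [0, 0, 0.05], "hand": 0.06},
    {"dr": [0, 0, 0], "travel": [0, 0, 0.05], "hand": 0.08},
    {"dr": [0, 0, 0], "travel": [0, 0, 0], "hand": 0.085},
  ],
)

```text
time: 7.75
position: [0.5769, 0.3403, 0.1504]
tcp_rot: [[0.995, 0.098, 0.004], [0.098, -0.995, 0.003], [0.005, -0.003, -1.0]]
force: [-0.6, 0.1, -0.4]
opening: 0.0849
```

Call:
play_rows(
  increments=[
    {"dr": [0, 0, 0.18], "travel": [-0.025, -0.002, 0], "hand": 0.085},
    {"dr": [0, 0, 0.18], "travel": [-0.03, -0.002, 0], "hand": 0.085},
    {"dr": [0, 0, 0.18], "travel": [-0.03, -0.002, 0], "hand": 0.085},
    {"dr": [0, 0, 0.18], "travel": [-0.03, -0.003, 0], "hand": 0.085},
    {"dr": [0, 0, 0.18], "travel": [-0.03, -0.003, 0], "hand": 0.085},
    {"dr": [0, 0, 0.18], "travel": [0, -0.002, 0], "hand": 0.085},
    {"dr": [0, 0, 0.18], "travel": [0, 0, 0], "hand": 0.085},
    {"dr": [0, 0, 0.17], "travel": [0, 0, 0], "hand": 0.085},
  ],
)

```text
time: 8.75
position: [0.4229, 0.323, 0.1441]
tcp_rot: [[-0.004, 1.0, -0.01], [1.0, 0.004, -0.003], [-0.003, -0.01, -1.0]]
force: [0.5, -0.8, 0.3]
opening: 0.0846
```

Run:
```python
from h import *
im=grab("wrist");save(im,"pics/w2.png",s=1.5)
import pickle
im=grab("top");pickle.dump(im,open("top1.pkl","wb"));save(im,"pics/t2.png",(90,90,250,250),4)
s=telemetry.state();print(s["position"],s["tcp_rot"].round(3),s["qpos"].round(1))
```

```text
[0.42301585 0.32301822 0.14412218] [[ 0.002  1.    -0.01 ]
 [ 1.    -0.002 -0.003]
 [-0.003 -0.01  -1.   ]] [29.8 16.2 98.9  0.2 65.5 29.8]
```

View pics/t2.png

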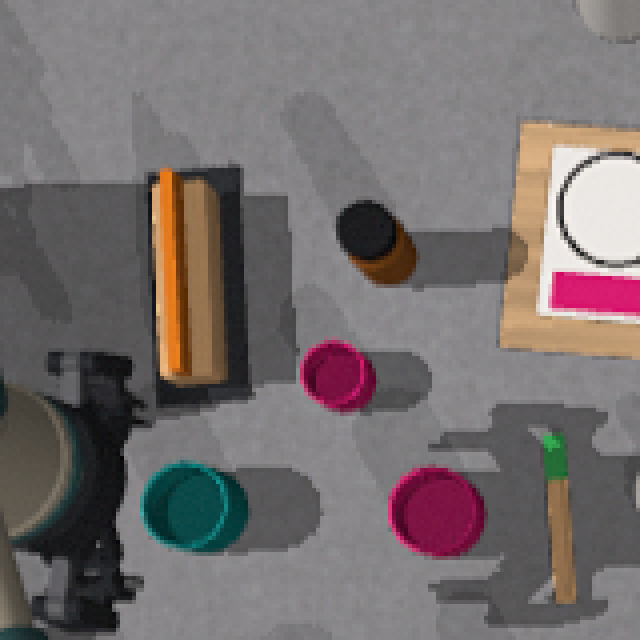

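View pics/w2.png

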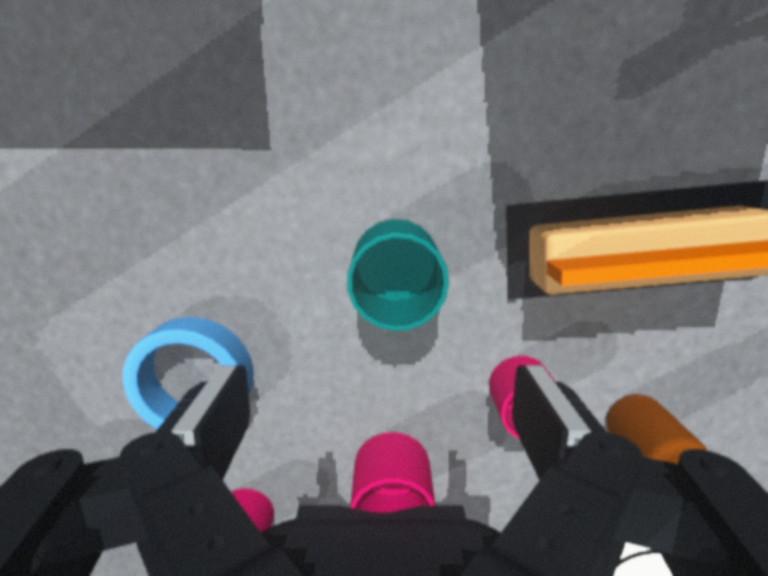

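```bash
cat >> h.py <<'E'
def rimpt(im,lo,hi,z,area=None):
    hsv=cv2.cvtColor(im["color"],cv2.COLOR_RGB2HSV);P=cloud(im);m=cv2.inRange(hsv,lo,hi)
    if area is not None:
        m[~((abs(P[...,0]-area[0])<.05)&(abs(P[...,1]-area[1])<.05))]=0
    s=(m>0)&(abs(P[...,2]-z)<.005)
    p=P[s][:,:2].astype(np.float32)
    return cv2.minEnclosingCircle(p),len(p),p.mean(0)
TEAL=((78,100,30),(98,255,255));MAG=((160,120,60),(179,255,255));YEL=((20,120,60),(34,255,255))
E
python3 - <<'E'
from h import *
im=grab("wrist")
print(rimpt(im,*TEAL,.05),ray(im,398/1.5,281/1.5,.05))
print(rimpt(im,*MAG,.05,(.43,.17)))
E
```

```text
(((0.4310058653354645, 0.327406644821167), 0.028079967945814133), 902, array([0.4311969 , 0.32729757], dtype=float32)) [0.43168562 0.32819522 0.05      ]
(((0.4298214018344879, 0.1771310567855835), 0.0273030586540699), 385, array([0.4296004, 0.193234 ], dtype=float32))
```

Call:
play_rows(
  increments=[
    {"dr": [0.003, -0.01, 0], "travel": [0.007, 0.0035, -0.03], "hand": 0.085},
    {"dr": [0, 0, 0], "travel": [0, 0, -0.035], "hand": 0.085},
    {"dr": [0, 0, 0], "travel": [0, 0, -0.025], "hand": 0.085},
    {"dr": [0, 0, 0], "travel": [0, 0, -0.01], "hand": 0.085},
    {"dr": [0, 0, 0], "travel": [0, 0, 0], "hand": 0.085},
  ],
)

```text
time: 9.52
position: [0.431, 0.3269, 0.0414]
tcp_rot: [[0.018, 1.0, 0.002], [1.0, -0.018, 0.001], [0.001, 0.002, -1.0]]
force: [0.5, -0.5, 1.4]
opening: 0.0851
```

Call:
play_rows(
  increments=[
    {"dr": [0, 0, 0], "travel": [-0.001, 0, -0.015], "hand": 0.085},
    {"dr": [0, 0, 0], "travel": [0, 0, -0.011], "hand": 0.085},
    {"dr": [0, 0, 0], "travel": [0, 0, 0], "hand": 0.06},
    {"dr": [0, 0, 0], "travel": [0, 0, 0], "hand": 0.052},
    {"dr": [0, 0, 0], "travel": [0, 0, 0], "hand": 0.05},
    {"dr": [0, 0, 0], "travel": [0, 0, 0], "hand": 0.05},
  ],
  newtons=25,
)

```text
time: 10.28
position: [0.4317, 0.3279, 0.0164]
tcp_rot: [[0.019, 1.0, 0.007], [1.0, -0.019, 0.004], [0.004, 0.007, -1.0]]
force: [-0.7, -0.3, -1.1]
opening: 0.0558
```

Call:
play_rows(
  increments=[
    {"dr": [0, 0, 0], "travel": [0, 0, 0.03], "hand": 0.05},
    {"dr": [0, 0, 0], "travel": [0, 0, 0.05], "hand": 0.05},
    {"dr": [0, 0, 0], "travel": [0, -0.02, 0.05], "hand": 0.05},
    {"dr": [0, 0, 0], "travel": [0, -0.05, 0.02], "hand": 0.05},
    {"dr": [0, 0, 0], "travel": [0, -0.055, 0], "hand": 0.05},
    {"dr": [0, 0, 0], "travel": [0.01, -0.055, 0], "hand": 0.05},
    {"dr": [0, 0, 0], "travel": [0.03, -0.05, 0], "hand": 0.05},
    {"dr": [0, 0, 0], "travel": [0.03, -0.05, 0], "hand": 0.05},
  ],
)

```text
time: 11.28
position: [0.5011, 0.0431, 0.1726]
tcp_rot: [[0.011, 1.0, 0.013], [1.0, -0.011, 0.005], [0.005, 0.013, -1.0]]
force: [0.8, 0.6, -1.1]
opening: 0.0554
```

Call:
play_rows(
  increments=[
    {"dr": [0, 0, 0], "travel": [0.03, -0.05, 0], "hand": 0.05},
    {"dr": [0, 0, 0], "travel": [0.03, -0.05, 0], "hand": 0.05},
    {"dr": [0, 0, 0], "travel": [0.03, -0.05, -0.01], "hand": 0.05},
    {"dr": [0, 0, 0], "travel": [0.02, -0.03, -0.02], "hand": 0.05},
    {"dr": [0, 0, 0], "travel": [0, 0, -0.02], "hand": 0.05},
    {"dr": [0, 0, 0], "travel": [0, 0, 0], "hand": 0.05},
  ],
)

```text
time: 12.02
position: [0.616, -0.1489, 0.1213]
tcp_rot: [[0.018, 1.0, 0.018], [1.0, -0.019, 0.004], [0.004, 0.018, -1.0]]
force: [0.0, 0.5, -1.0]
opening: 0.0552
```

Call:
play_rows(
  increments=[
    {"dr": [-0.004, 0.018, -0.018], "travel": [0.008, -0.032, -0.01], "hand": 0.05},
    {"dr": [0, 0, 0], "travel": [0, 0, 0], "hand": 0.05},
  ],
)

```text
time: 12.28
position: [0.6247, -0.1808, 0.1127]
tcp_rot: [[0.036, 0.999, 0.001], [0.999, -0.036, -0.001], [-0.001, 0.001, -1.0]]
force: [-0.8, 1.0, -0.9]
opening: 0.0555
```

Run:
```python
from h import *
im=grab("wrist");save(im,"pics/w3.png",s=1.5)
im=grab("scene");save(im,"pics/s3.png",(160,170,400,330),3)
s=telemetry.state();print(s["position"],s["tcp_rot"].round(3))
```

```text
[ 0.6242574  -0.17886004  0.11364172] [[ 0.035  0.999  0.002]
 [ 0.999 -0.035  0.   ]
 [ 0.     0.002 -1.   ]]
```

View pics/w3.png

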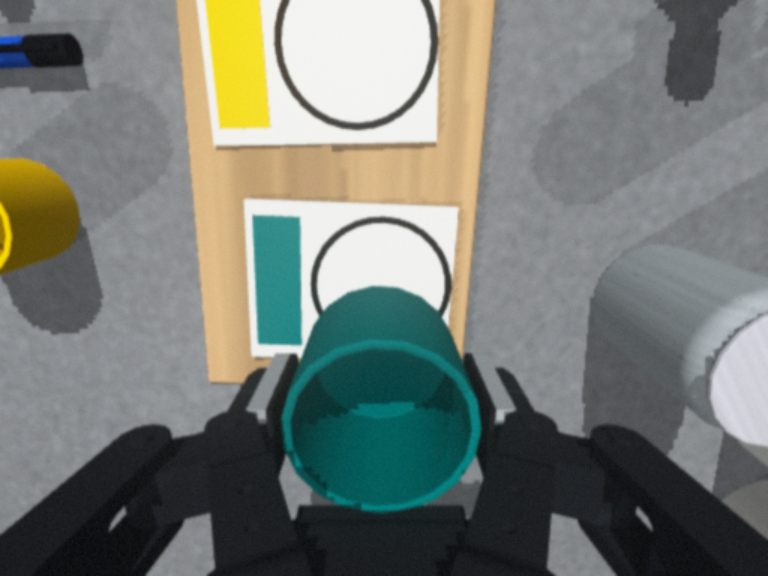

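View pics/s3.png

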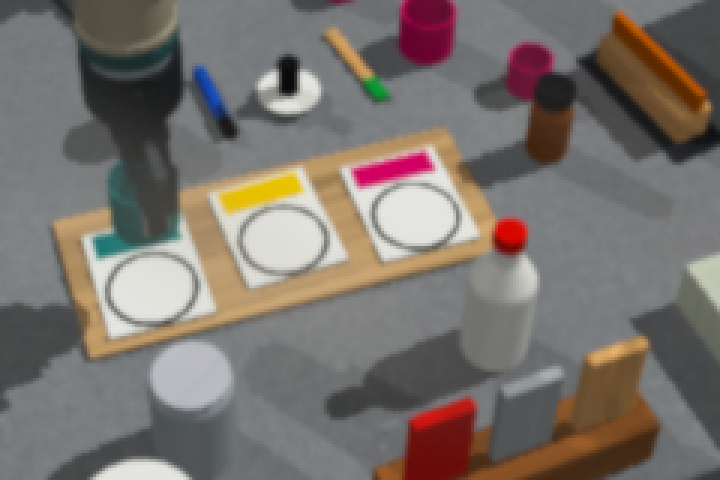

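Run:
```python
from h import *
im=grab("wrist")
for p in [(313,284),(450,286),(382,219),(276,45),(437,45),(357,128)]:
    print(p,ray(im,p[0]/1.5,p[1]/1.5,.009).round(4))
```

```text
(313, 284) [ 0.5861 -0.1769  0.009 ]
(450, 286) [ 0.664  -0.1808  0.009 ]
(382, 219) [ 0.6266 -0.1413  0.009 ]
(276, 45) [ 0.5775 -0.0543  0.009 ]
(437, 45) [ 0.6564 -0.057   0.009 ]
(357, 128) [ 0.6153 -0.094   0.009 ]
```

Call:
play_rows(
  increments=[
    {"dr": [0, 0, 0], "travel": [0, -0.001, -0.03], "hand": 0.05},
    {"dr": [0, 0, 0], "travel": [0, 0, -0.03], "hand": 0.05},
    {"dr": [0, 0, 0], "travel": [0, 0, -0.012], "hand": 0.05},
    {"dr": [0, 0, 0], "travel": [0, 0, 0], "hand": 0.05},
    {"dr": [0, 0, 0], "travel": [0, 0, 0], "hand": 0.05},
  ],
)

```text
time: 13.05
position: [0.6261, -0.1764, 0.0461]
tcp_rot: [[0.03, 1.0, 0.01], [1.0, -0.03, -0.002], [-0.002, 0.01, -1.0]]
force: [0.8, -0.1, -0.1]
opening: 0.0554
```

Call:
play_rows(
  increments=[
    {"dr": [0.002, 0.01, 0], "travel": [-0.0015, -0.004, -0.01], "hand": 0.05},
    {"dr": [0, 0, 0], "travel": [0, 0, -0.007], "hand": 0.05},
    {"dr": [0, 0, 0], "travel": [0, 0, 0], "hand": 0.05},
    {"dr": [0, 0, 0], "travel": [0, 0, 0], "hand": 0.05},
  ],
)

```text
time: 13.55
position: [0.6257, -0.1813, 0.0299]
tcp_rot: [[0.03, 1.0, 0.003], [1.0, -0.03, -0.001], [-0.001, 0.003, -1.0]]
force: [-0.5, -0.6, -1.2]
opening: 0.0554
```

Call:
play_rows(
  increments=[
    {"dr": [0, 0, 0], "travel": [-0.001, 0, -0.004], "hand": 0.05},
    {"dr": [0, 0, 0], "travel": [0, 0, 0], "hand": 0.05},
    {"dr": [0, 0, 0], "travel": [0, 0, 0], "hand": 0.05},
  ],
)

```text
time: 13.92
position: [0.6247, -0.1814, 0.0258]
tcp_rot: [[0.03, 1.0, 0.003], [1.0, -0.03, -0.002], [-0.001, 0.003, -1.0]]
force: [-0.2, 0.2, -1.0]
opening: 0.0555
```

Release and go up, then on towards the large magenta tub.

Call:
play_rows(
  increments=[
    {"dr": [0, 0, 0], "travel": [0, 0, 0], "hand": 0.065},
    {"dr": [0, 0, 0], "travel": [0, 0, 0], "hand": 0.08},
    {"dr": [0, 0, 0], "travel": [0, 0, 0], "hand": 0.085},
    {"dr": [0, 0, 0], "travel": [0, 0, 0], "hand": 0.085},
    {"dr": [0, 0, 0], "travel": [0, 0, 0.03], "hand": 0.085},
    {"dr": [0, 0, 0], "travel": [0, 0, 0.05], "hand": 0.085},
    {"dr": [0, 0, 0], "travel": [0, 0.01, 0.045], "hand": 0.085},
    {"dr": [0, 0, 0.03], "travel": [-0.02, 0.04, 0], "hand": 0.085},
  ],
)

```text
time: 14.92
position: [0.6059, -0.1329, 0.1541]
tcp_rot: [[0.003, 1.0, 0.005], [1.0, -0.003, -0.002], [-0.002, 0.005, -1.0]]
force: [-0.5, 0.8, -1.2]
opening: 0.0852
```

Call:
play_rows(
  increments=[
    {"dr": [0, 0, 0], "travel": [-0.03, 0.055, 0], "hand": 0.085},
    {"dr": [0, 0, 0], "travel": [-0.03, 0.055, 0], "hand": 0.085},
    {"dr": [0, 0, 0], "travel": [-0.03, 0.055, 0], "hand": 0.085},
    {"dr": [0, 0, 0], "travel": [-0.03, 0.055, 0], "hand": 0.085},
    {"dr": [0, 0, 0], "travel": [-0.03, 0.04, 0], "hand": 0.085},
    {"dr": [0, 0, 0], "travel": [-0.02, 0.02, 0], "hand": 0.085},
    {"dr": [0, 0, 0], "travel": [0, 0, 0], "hand": 0.085},
  ],
)

```text
time: 15.8
position: [0.431, 0.1533, 0.1564]
tcp_rot: [[0.002, 1.0, 0.012], [1.0, -0.002, -0.001], [-0.001, 0.012, -1.0]]
force: [-0.1, -0.1, 0.9]
opening: 0.0849
```

Run:
```python
from h import *
im=grab("wrist");save(im,"pics/w4.png",s=1.5)
print(rimpt(im,*MAG,.05,(.43,.172)))
im=grab("top");save(im,"pics/t4.png",(110,100,390,250),2.8)
print(rimpt(im,*TEAL,.059,(.62,-.18)))
s=telemetry.state();print(s["position"],s["tcp_rot"].round(3))
```

```text
(((0.4302881956100464, 0.17212454974651337), 0.02790624462068081), 816, array([0.4304255, 0.1715788], dtype=float32))
(((0.6231348514556885, -0.18235911428928375), 0.028178241103887558), 83, array([ 0.623834  , -0.18126242], dtype=float32))
[0.43312698 0.15211501 0.15650706] [[ 0.004  1.     0.013]
 [ 1.    -0.004 -0.001]
 [-0.001  0.013 -1.   ]]
```

View pics/t4.png

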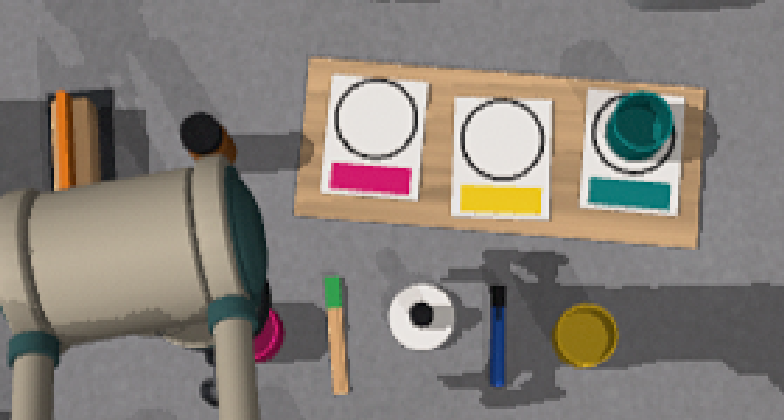

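View pics/w4.png

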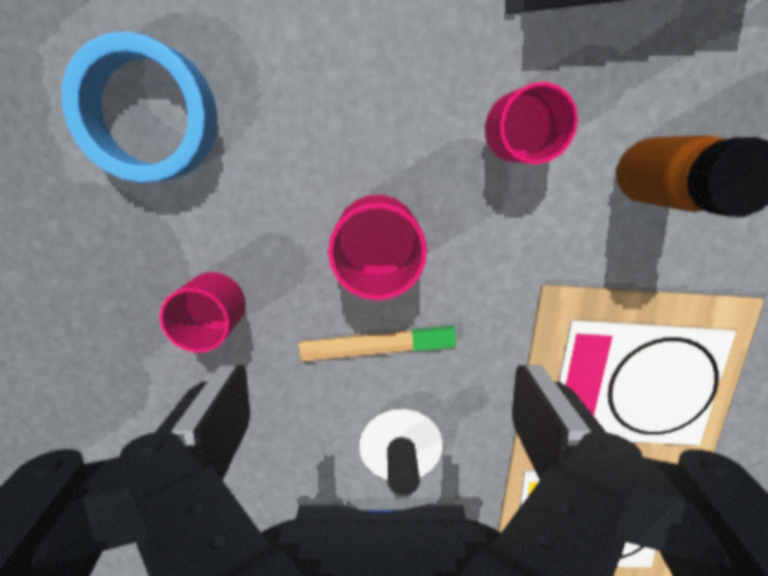

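Teal stands at its ring centre (measured (0.623,-0.182)). In the wrist view the centre tub at (378,248) is the large magenta one: rim height 50 mm and radius 27.9 mm, while the other two are 39 mm high.

Call:
play_rows(
  increments=[
    {"dr": [0.001, 0.013, 0], "travel": [-0.0035, 0.0195, -0.02], "hand": 0.085},
    {"dr": [0, 0, 0], "travel": [0, 0, -0.035], "hand": 0.085},
    {"dr": [0, 0, 0], "travel": [0, 0, -0.035], "hand": 0.085},
    {"dr": [0, 0, 0], "travel": [0, 0, -0.02], "hand": 0.085},
    {"dr": [0, 0, 0], "travel": [0, 0, 0], "hand": 0.085},
  ],
)

```text
time: 16.52
position: [0.4386, 0.1675, 0.0445]
tcp_rot: [[0.012, 1.0, 0.009], [1.0, -0.012, -0.001], [-0.001, 0.009, -1.0]]
force: [-0.4, -0.0, 0.6]
opening: 0.0847
```

Call:
play_rows(
  increments=[
    {"dr": [0, 0.009, 0], "travel": [-0.009, 0.004, 0], "hand": 0.085},
    {"dr": [0, 0, 0], "travel": [0, 0, -0.015], "hand": 0.085},
    {"dr": [0, 0, 0], "travel": [0, 0, -0.012], "hand": 0.085},
    {"dr": [0, 0, 0], "travel": [0, 0, 0], "hand": 0.085},
  ],
)

```text
time: 17.02
position: [0.4326, 0.1714, 0.0198]
tcp_rot: [[0.014, 1.0, 0.006], [1.0, -0.014, 0.001], [0.001, 0.006, -1.0]]
force: [-0.3, -0.7, 1.2]
opening: 0.0851
```

Call:
play_rows(
  increments=[
    {"dr": [0, 0.006, 0], "travel": [-0.003, 0, -0.003], "hand": 0.085},
    {"dr": [0, 0, 0], "travel": [0, 0, 0], "hand": 0.06},
    {"dr": [0, 0, 0], "travel": [0, 0, 0], "hand": 0.05},
    {"dr": [0, 0, 0], "travel": [0, 0, 0], "hand": 0.05},
    {"dr": [0, 0, 0], "travel": [0, 0, 0], "hand": 0.05},
    {"dr": [0, 0, 0], "travel": [0, 0, 0], "hand": 0.05},
  ],
)

```text
time: 17.77
position: [0.4304, 0.1718, 0.0182]
tcp_rot: [[0.014, 1.0, 0.002], [1.0, -0.014, 0.001], [0.001, 0.002, -1.0]]
force: [0.3, -0.1, -0.3]
opening: 0.0558
```

Call:
play_rows(
  increments=[
    {"dr": [0, 0, 0], "travel": [0, 0, 0.03], "hand": 0.05},
    {"dr": [0, 0, 0], "travel": [0, 0, 0.05], "hand": 0.05},
    {"dr": [0, 0, 0], "travel": [0.01, -0.02, 0.03], "hand": 0.05},
    {"dr": [0, 0, 0], "travel": [0.035, -0.025, 0], "hand": 0.05},
    {"dr": [0, 0, 0], "travel": [0.045, -0.025, 0], "hand": 0.05},
    {"dr": [0, 0, 0], "travel": [0.045, -0.02, 0], "hand": 0.05},
    {"dr": [0, 0, 0], "travel": [0.045, -0.015, 0], "hand": 0.05},
    {"dr": [0, 0, 0], "travel": [0.015, 0, 0], "hand": 0.05},
  ],
)

```text
time: 18.77
position: [0.6274, 0.0628, 0.1309]
tcp_rot: [[0.013, 1.0, -0.001], [1.0, -0.013, 0.001], [0.001, -0.001, -1.0]]
force: [0.0, -0.1, -0.6]
opening: 0.0556
```

Call:
play_rows(
  increments=[
    {"dr": [0, 0, 0], "travel": [0, 0, 0], "hand": 0.05},
  ],
)

```text
time: 18.9
position: [0.6274, 0.0629, 0.1301]
tcp_rot: [[0.013, 1.0, -0.003], [1.0, -0.013, 0.001], [0.001, -0.003, -1.0]]
force: [-0.1, 0.7, -0.5]
opening: 0.0557
```

Run:
```python
from h import *
im=grab("wrist");save(im,"pics/w5.png",s=1.5)
s=telemetry.state();print(s["position"],s["tcp_rot"].round(3))
```

```text
[0.62657858 0.06293569 0.13009825] [[ 0.013  1.    -0.003]
 [ 1.    -0.013  0.001]
 [ 0.001 -0.003 -1.   ]]
```

View pics/w5.png

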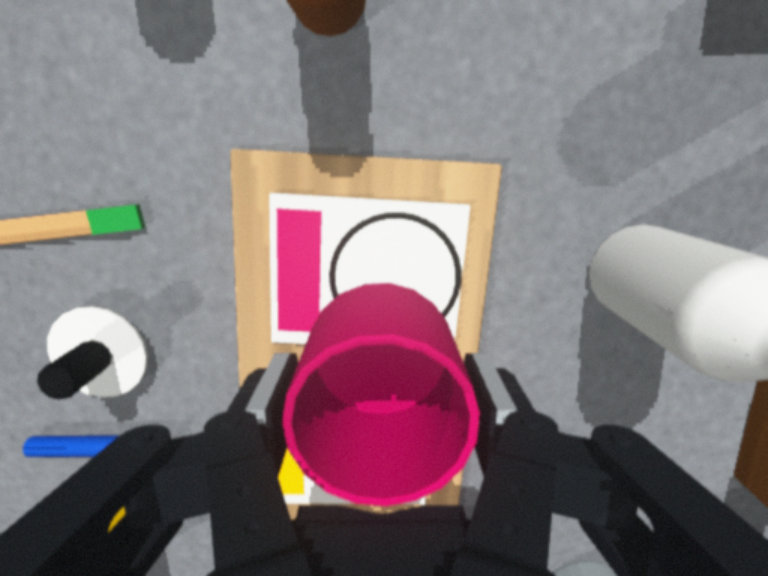

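Run:
```python
from h import *
im=grab("wrist")
for p in [(331,273),(461,278),(397,213)]: print(p,ray(im,p[0]/1.5,p[1]/1.5,.009).round(4))
```

```text
(331, 273) [0.5964 0.0659 0.009 ]
(461, 278) [0.6748 0.0619 0.009 ]
(397, 213) [0.6363 0.1014 0.009 ]
```

Call:
play_rows(
  increments=[
    {"dr": [0, 0, 0], "travel": [0.009, -0.001, -0.02], "hand": 0.05},
    {"dr": [0, 0, 0], "travel": [0, 0, -0.03], "hand": 0.05},
    {"dr": [0, 0, 0], "travel": [0, 0, -0.025], "hand": 0.05},
    {"dr": [0, 0, 0], "travel": [0, 0, -0.01], "hand": 0.05},
    {"dr": [0, 0, 0], "travel": [0, 0, 0], "hand": 0.05},
  ],
)

```text
time: 19.62
position: [0.6304, 0.0646, 0.0403]
tcp_rot: [[0.009, 1.0, -0.008], [1.0, -0.009, 0.001], [0.001, -0.008, -1.0]]
force: [-0.0, -0.2, -0.6]
opening: 0.0557
```

Call:
play_rows(
  increments=[
    {"dr": [0, -0.008, 0], "travel": [0.005, -0.0025, -0.007], "hand": 0.05},
    {"dr": [0, 0, 0], "travel": [0, 0, -0.004], "hand": 0.05},
    {"dr": [0, 0, 0], "travel": [0, 0, 0], "hand": 0.05},
    {"dr": [0, 0, 0], "travel": [0, 0, 0], "hand": 0.05},
  ],
)

```text
time: 20.12
position: [0.6375, 0.062, 0.0309]
tcp_rot: [[0.009, 1.0, 0.006], [1.0, -0.009, 0.001], [0.001, 0.006, -1.0]]
force: [0.1, 0.0, -1.0]
opening: 0.0555
```

Call:
play_rows(
  increments=[
    {"dr": [0, 0.006, 0], "travel": [-0.002, 0, -0.003], "hand": 0.05},
    {"dr": [0, 0, 0], "travel": [0, 0, 0], "hand": 0.05},
    {"dr": [0, 0, 0], "travel": [0, 0, 0], "hand": 0.05},
  ],
)

```text
time: 20.5
position: [0.6357, 0.0619, 0.0283]
tcp_rot: [[0.009, 1.0, 0.0], [1.0, -0.009, 0.001], [0.001, 0.0, -1.0]]
force: [-1.2, 0.1, -0.7]
opening: 0.0557
```

Call:
play_rows(
  increments=[
    {"dr": [0, 0, 0], "travel": [0, 0, -0.001], "hand": 0.05},
    {"dr": [0, 0, 0], "travel": [0, 0, 0], "hand": 0.065},
    {"dr": [0, 0, 0], "travel": [0, 0, 0], "hand": 0.085},
    {"dr": [0, 0, 0], "travel": [0, 0, 0], "hand": 0.085},
    {"dr": [0, 0, 0], "travel": [0, 0, 0.03], "hand": 0.085},
    {"dr": [0, 0, 0], "travel": [0, 0, 0.05], "hand": 0.085},
    {"dr": [0, 0, 0], "travel": [-0.02, -0.01, 0.045], "hand": 0.085},
    {"dr": [0, 0, 0], "travel": [-0.04, -0.04, 0], "hand": 0.085},
  ],
)

```text
time: 21.5
position: [0.5773, 0.0126, 0.1553]
tcp_rot: [[0.005, 1.0, 0.003], [1.0, -0.005, 0.001], [0.001, 0.003, -1.0]]
force: [-0.6, -1.6, 0.1]
opening: 0.0853
```

Call:
play_rows(
  increments=[
    {"dr": [0, 0, 0], "travel": [-0.045, -0.04, 0], "hand": 0.085},
    {"dr": [0, 0, 0], "travel": [-0.045, -0.04, 0], "hand": 0.085},
    {"dr": [0, 0, 0], "travel": [-0.03, -0.04, 0], "hand": 0.085},
    {"dr": [0, 0, 0], "travel": [-0.02, -0.025, 0], "hand": 0.085},
    {"dr": [0, 0, 0], "travel": [0, 0, 0], "hand": 0.085},
    {"dr": [0, 0, 0], "travel": [0, 0, 0], "hand": 0.085},
  ],
)

```text
time: 22.25
position: [0.4315, -0.1375, 0.1579]
tcp_rot: [[0.007, 1.0, 0.009], [1.0, -0.007, -0.003], [-0.003, 0.009, -1.0]]
force: [-0.1, 0.8, 0.7]
opening: 0.0853
```

Run:
```python
from h import *
im=grab("wrist");save(im,"pics/w6.png",s=1.5)
print(rimpt(im,*YEL,.05,(.43,-.13)))
im=grab("top");save(im,"pics/t6.png",(110,100,390,250),2.8)
print(rimpt(im,*TEAL,.059,(.62,-.18)),rimpt(im,*MAG,.059,(.63,.06)))
s=telemetry.state();print(s["position"],s["tcp_rot"].round(3))
```

```text
(((0.4303361773490906, -0.13189855217933655), 0.028072018176317215), 797, array([ 0.4303487 , -0.13232742], dtype=float32))
(((0.6222717761993408, -0.1826629936695099), 0.028522921726107597), 72, array([ 0.6270699 , -0.18095607], dtype=float32)) (((0.6336691975593567, 0.06165560707449913), 0.028337709605693817), 87, array([0.63318175, 0.06175536], dtype=float32))
[ 0.43168895 -0.13713438  0.15773639] [[ 0.006  1.     0.008]
 [ 1.    -0.006 -0.003]
 [-0.003  0.008 -1.   ]]
```

View pics/w6.png

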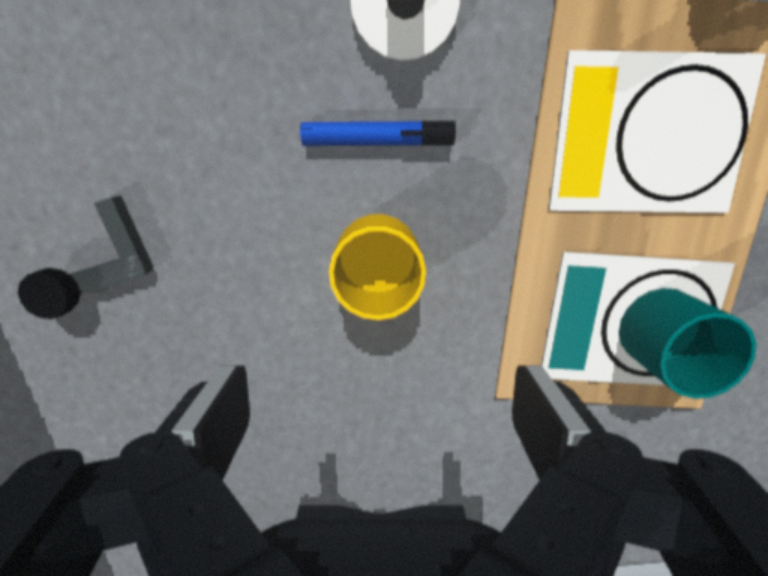

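View pics/t6.png

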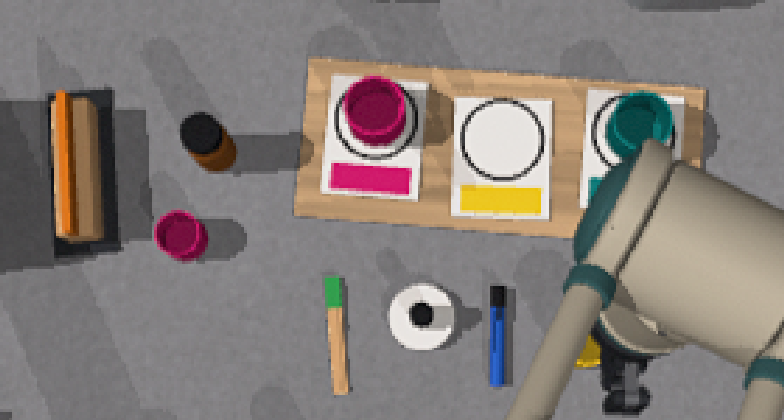

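Magenta and teal are both inside their rings. Next is the yellow tub, at (0.430,-0.132).

Call:
play_rows(
  increments=[
    {"dr": [0.003, 0.008, 0], "travel": [-0.002, 0.005, -0.02], "hand": 0.085},
    {"dr": [0, 0, 0], "travel": [0, 0, -0.035], "hand": 0.085},
    {"dr": [0, 0, 0], "travel": [0, 0, -0.035], "hand": 0.085},
    {"dr": [0, 0, 0], "travel": [0, 0, -0.02], "hand": 0.085},
    {"dr": [0, 0, 0], "travel": [0, 0, 0], "hand": 0.085},
  ],
)

```text
time: 22.98
position: [0.4346, -0.1285, 0.0453]
tcp_rot: [[-0.003, 1.0, 0.004], [1.0, 0.003, -0.0], [-0.0, 0.004, -1.0]]
force: [0.6, 0.4, 0.7]
opening: 0.085
```

Call:
play_rows(
  increments=[
    {"dr": [0, 0.004, 0], "travel": [-0.0045, -0.0035, 0], "hand": 0.085},
    {"dr": [0, 0, 0], "travel": [0, 0, -0.015], "hand": 0.085},
    {"dr": [0, 0, 0], "travel": [0, 0, -0.012], "hand": 0.085},
    {"dr": [0, 0, 0], "travel": [0, 0, 0], "hand": 0.085},
  ],
)

```text
time: 23.48
position: [0.4331, -0.1329, 0.0205]
tcp_rot: [[-0.005, 1.0, 0.006], [1.0, 0.005, -0.003], [-0.003, 0.006, -1.0]]
force: [-0.4, 1.3, 0.0]
opening: 0.0849
```

Call:
play_rows(
  increments=[
    {"dr": [0.003, 0.006, 0], "travel": [-0.003, 0.001, -0.003], "hand": 0.085},
    {"dr": [0, 0, 0], "travel": [0, 0, 0], "hand": 0.06},
    {"dr": [0, 0, 0], "travel": [0, 0, 0], "hand": 0.05},
    {"dr": [0, 0, 0], "travel": [0, 0, 0], "hand": 0.05},
    {"dr": [0, 0, 0], "travel": [0, 0, 0], "hand": 0.05},
    {"dr": [0, 0, 0], "travel": [0, 0, 0], "hand": 0.05},
  ],
)

```text
time: 24.22
position: [0.4308, -0.1323, 0.0189]
tcp_rot: [[-0.005, 1.0, 0.002], [1.0, 0.005, -0.001], [-0.001, 0.002, -1.0]]
force: [0.2, 0.4, -0.0]
opening: 0.0561
```

Call:
play_rows(
  increments=[
    {"dr": [0, 0, 0], "travel": [0, 0, 0.03], "hand": 0.05},
    {"dr": [0, 0, 0], "travel": [0, 0, 0.05], "hand": 0.05},
    {"dr": [0, 0, 0], "travel": [0, 0, 0.05], "hand": 0.05},
    {"dr": [0, 0, 0], "travel": [0.02, 0.01, 0], "hand": 0.05},
    {"dr": [0, 0, 0], "travel": [0.04, 0.02, 0], "hand": 0.05},
    {"dr": [0, 0, 0], "travel": [0.045, 0.02, 0], "hand": 0.05},
    {"dr": [0, 0, 0], "travel": [0.045, 0.02, 0], "hand": 0.05},
    {"dr": [0, 0, 0], "travel": [0.02, 0.005, 0], "hand": 0.05},
  ],
)

```text
time: 25.22
position: [0.6026, -0.0546, 0.1528]
tcp_rot: [[-0.002, 1.0, 0.0], [1.0, 0.002, -0.001], [-0.001, 0.0, -1.0]]
force: [-0.6, -0.6, -1.5]
opening: 0.0558
```

Call:
play_rows(
  increments=[
    {"dr": [0, 0, 0], "travel": [0, 0, 0], "hand": 0.05},
    {"dr": [0, 0, 0], "travel": [0, 0, 0], "hand": 0.05},
  ],
)

```text
time: 25.48
position: [0.6022, -0.0541, 0.1515]
tcp_rot: [[-0.004, 1.0, -0.002], [1.0, 0.004, -0.001], [-0.001, -0.002, -1.0]]
force: [0.2, 0.2, -1.8]
opening: 0.0559
```

Run:
```python
from h import *
im=grab("wrist");save(im,"pics/w7.png",s=1.5)
s=telemetry.state();print(s["position"],s["tcp_rot"].round(3))
```

```text
[ 0.60212688 -0.05425972  0.15155199] [[-0.004  1.    -0.002]
 [ 1.     0.004 -0.001]
 [-0.001 -0.002 -1.   ]]
```

View pics/w7.png

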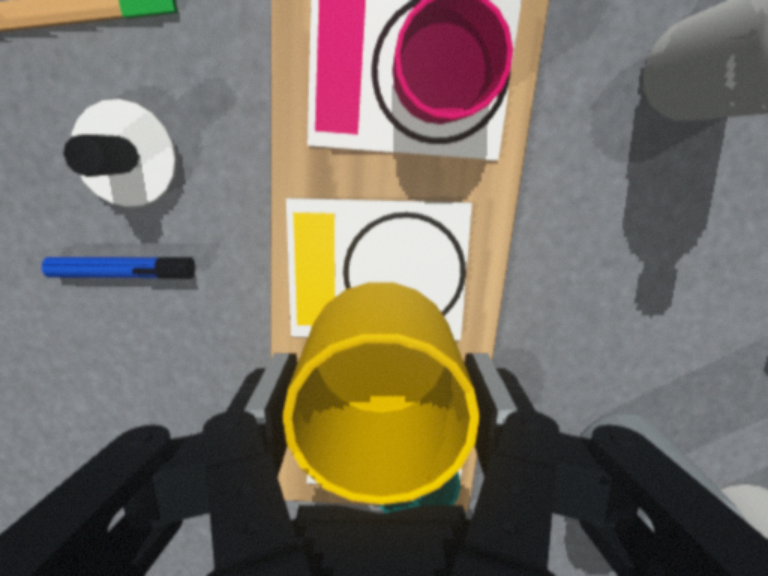

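Call:
play_rows(
  increments=[
    {"dr": [0, 0, 0], "travel": [0.015, -0.002, -0.025], "hand": 0.05},
    {"dr": [0, 0, 0], "travel": [0, 0, -0.035], "hand": 0.05},
    {"dr": [0, 0, 0], "travel": [0, 0, -0.03], "hand": 0.05},
    {"dr": [0, 0, 0], "travel": [0, 0, -0.015], "hand": 0.05},
    {"dr": [0, 0, 0], "travel": [0, 0, 0], "hand": 0.05},
  ],
)

```text
time: 26.15
position: [0.613, -0.059, 0.0467]
tcp_rot: [[0.001, 1.0, -0.001], [1.0, -0.001, -0.002], [-0.002, -0.001, -1.0]]
force: [-0.2, 0.1, -0.3]
opening: 0.056
```

Call:
play_rows(
  increments=[
    {"dr": [0.002, 0, 0], "travel": [0.003, 0.002, -0.01], "hand": 0.05},
    {"dr": [0, 0, 0], "travel": [0, 0, -0.006], "hand": 0.05},
    {"dr": [0, 0, 0], "travel": [0, 0, 0], "hand": 0.05},
    {"dr": [0, 0, 0], "travel": [0, 0, 0], "hand": 0.05},
  ],
)

```text
time: 26.65
position: [0.6183, -0.0574, 0.0328]
tcp_rot: [[0.001, 1.0, 0.005], [1.0, -0.001, -0.001], [-0.001, 0.005, -1.0]]
force: [0.0, 0.6, -0.0]
opening: 0.0559
```

Call:
play_rows(
  increments=[
    {"dr": [0, 0.005, 0], "travel": [-0.001, 0.001, -0.004], "hand": 0.05},
    {"dr": [0, 0, 0], "travel": [0, 0, 0], "hand": 0.05},
    {"dr": [0, 0, 0], "travel": [0, 0, -0.001], "hand": 0.05},
    {"dr": [0, 0, 0], "travel": [0, 0, 0], "hand": 0.05},
  ],
)

```text
time: 27.15
position: [0.6176, -0.0563, 0.0281]
tcp_rot: [[0.001, 1.0, 0.0], [1.0, -0.001, -0.001], [-0.001, 0.0, -1.0]]
force: [1.3, -0.8, -1.1]
opening: 0.0563
```

Call:
play_rows(
  increments=[
    {"dr": [0, 0, 0], "travel": [0, 0, 0], "hand": 0.065},
    {"dr": [0, 0, 0], "travel": [0, 0, 0], "hand": 0.085},
    {"dr": [0, 0, 0], "travel": [0, 0, 0], "hand": 0.085},
    {"dr": [0, 0, 0], "travel": [0, 0, 0.03], "hand": 0.085},
    {"dr": [0, 0, 0], "travel": [0, 0, 0.05], "hand": 0.085},
    {"dr": [0, 0, 0], "travel": [-0.02, 0.01, 0.045], "hand": 0.085},
    {"dr": [0, 0, 0], "travel": [-0.045, 0.02, 0], "hand": 0.06},
    {"dr": [0, 0, 0], "travel": [-0.045, 0.01, 0], "hand": 0.06},
  ],
)

```text
time: 28.15
position: [0.5087, -0.0166, 0.1568]
tcp_rot: [[0.002, 1.0, 0.005], [1.0, -0.002, -0.002], [-0.002, 0.005, -1.0]]
force: [-0.8, -0.6, 0.2]
opening: 0.0603
```

Call:
play_rows(
  increments=[
    {"dr": [0, 0, 0], "travel": [-0.04, 0.005, 0], "hand": 0.06},
    {"dr": [0, 0, 0], "travel": [-0.015, 0, 0], "hand": 0.06},
    {"dr": [0, 0, 0], "travel": [0, 0, 0], "hand": 0.06},
    {"dr": [0, 0, 0], "travel": [0, 0, 0], "hand": 0.06},
  ],
)

```text
time: 28.65
position: [0.452, -0.0112, 0.1582]
tcp_rot: [[0.001, 1.0, 0.009], [1.0, -0.001, -0.002], [-0.002, 0.009, -1.0]]
force: [-0.4, 0.0, -0.0]
opening: 0.06
```

Run:
```python
from h import *
im=grab("wrist");save(im,"pics/w8.png",s=1.5)
P=cloud(im)
for n,zl,zh in [("flange",.008,.018),("knob",.044,.056)]:
    s=(abs(P[...,0]-.446)<.036)&(abs(P[...,1]-.0157)<.036)&(P[...,2]>zl)&(P[...,2]<zh)
    p=P[s][:,:2].astype(np.float32)
    print(n,len(p),cv2.minEnclosingCircle(p),p.mean(0))
it=grab("top");save(it,"pics/t8.png",(110,100,390,250),2.8)
for a in [(YEL,(.617,-.057)),(TEAL,(.624,-.182)),(MAG,(.635,.062))]: print(rimpt(it,*a[0],.059,a[1]))
s=telemetry.state();print(s["position"],s["tcp_rot"].round(3),s["opening"])
```

```text
flange 2603 ((0.44732585549354553, 0.016436947509646416), 0.031008774414658546) [0.44731885 0.01859787]
knob 516 ((0.4473344385623932, 0.016398807987570763), 0.011073236353695393) [0.44730544 0.01720634]
(((0.6157280206680298, -0.0558156743645668), 0.027948852628469467), 65, array([ 0.624189  , -0.05823864], dtype=float32))
(((0.6227411031723022, -0.18209928274154663), 0.028400374576449394), 83, array([ 0.62483513, -0.18076988], dtype=float32))
(((0.6344176530838013, 0.061415039002895355), 0.027716869488358498), 62, array([0.6412192 , 0.06029968], dtype=float32))
[ 0.45187357 -0.01114759  0.15797711] [[ 0.001  1.     0.008]
 [ 1.    -0.001 -0.002]
 [-0.002  0.008 -1.   ]] 0.059812563585160516
```

View pics/w8.png

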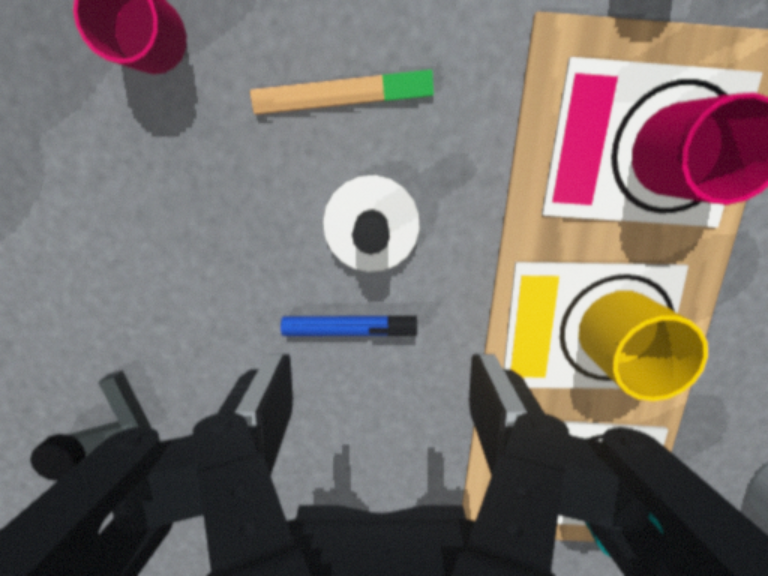

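View pics/t8.png

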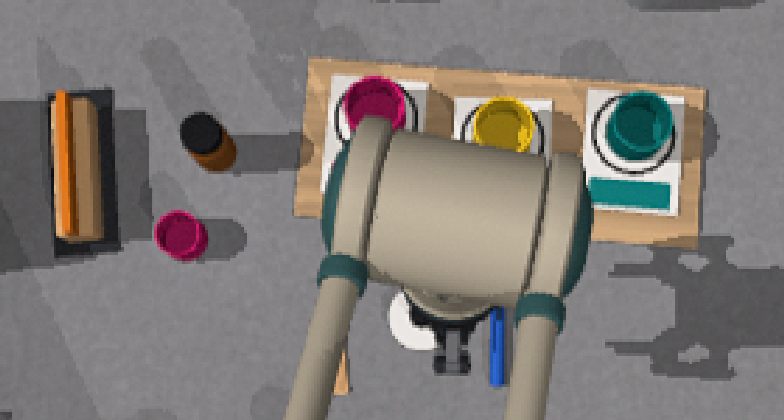

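Call:
play_rows(
  increments=[
    {"dr": [0.002, 0.008, 0], "travel": [-0.005, 0.0275, -0.02], "hand": 0.06},
    {"dr": [0, 0, 0], "travel": [0, 0, -0.035], "hand": 0.06},
    {"dr": [0, 0, 0], "travel": [0, 0, -0.03], "hand": 0.06},
    {"dr": [0, 0, 0], "travel": [0, 0, -0.01], "hand": 0.06},
    {"dr": [0, 0, 0], "travel": [0, 0, 0], "hand": 0.06},
  ],
)

```text
time: 29.38
position: [0.454, 0.016, 0.0607]
tcp_rot: [[0.002, 1.0, 0.006], [1.0, -0.002, -0.001], [-0.001, 0.006, -1.0]]
force: [0.2, -0.3, 0.2]
opening: 0.0598
```

Call:
play_rows(
  increments=[
    {"dr": [0, 0.006, 0], "travel": [-0.007, 0, 0], "hand": 0.06},
    {"dr": [0, 0, 0], "travel": [0, 0, -0.02], "hand": 0.06},
    {"dr": [0, 0, 0], "travel": [0, 0, -0.017], "hand": 0.06},
    {"dr": [0, 0, 0], "travel": [0, 0, 0], "hand": 0.06},
    {"dr": [0, 0, 0], "travel": [0, 0, 0], "hand": 0.06},
  ],
)

```text
time: 30.0
position: [0.4506, 0.0151, 0.028]
tcp_rot: [[0.003, 1.0, 0.009], [1.0, -0.003, -0.002], [-0.002, 0.01, -1.0]]
force: [-0.4, -0.2, 0.5]
opening: 0.0598
```

Call:
play_rows(
  increments=[
    {"dr": [0.002, 0.009, 0], "travel": [-0.0035, 0.001, -0.005], "hand": 0.06},
    {"dr": [0, 0, 0], "travel": [0, 0, -0.005], "hand": 0.06},
    {"dr": [0, 0, 0], "travel": [0, 0, 0], "hand": 0.06},
    {"dr": [0, 0, 0], "travel": [0, 0, 0], "hand": 0.06},
  ],
)

```text
time: 30.5
position: [0.448, 0.0161, 0.0189]
tcp_rot: [[0.003, 1.0, 0.003], [1.0, -0.003, -0.0], [-0.0, 0.003, -1.0]]
force: [-0.2, 0.3, 0.0]
opening: 0.0602
```

Call:
play_rows(
  increments=[
    {"dr": [0, 0.003, 0], "travel": [-0.0007, 0, -0.001], "hand": 0.06},
    {"dr": [0, 0, 0], "travel": [0, 0, 0], "hand": 0.035},
    {"dr": [0, 0, 0], "travel": [0, 0, 0], "hand": 0.015},
    {"dr": [0, 0, 0], "travel": [0, 0, 0], "hand": 0.015},
    {"dr": [0, 0, 0], "travel": [0, 0, 0], "hand": 0.015},
    {"dr": [0, 0, 0], "travel": [0, 0, 0], "hand": 0.015},
  ],
)

```text
time: 31.25
position: [0.4475, 0.0161, 0.018]
tcp_rot: [[0.003, 1.0, 0.0], [1.0, -0.003, -0.0], [-0.0, 0.0, -1.0]]
force: [-0.5, 0.5, 0.1]
opening: 0.0208
```

Call:
play_rows(
  increments=[
    {"dr": [0, 0, 0], "travel": [0, 0, 0.02], "hand": 0.015},
    {"dr": [0, 0, 0], "travel": [0, 0, 0.04], "hand": 0.015},
    {"dr": [0, 0, 0], "travel": [0, 0, 0.05], "hand": 0.015},
    {"dr": [0, 0, 0], "travel": [0.02, -0.01, 0.02], "hand": 0.015},
    {"dr": [0, 0, 0], "travel": [0.035, -0.02, 0], "hand": 0.015},
    {"dr": [0, 0, 0], "travel": [0.04, -0.02, 0], "hand": 0.015},
    {"dr": [0, 0, 0], "travel": [0.04, -0.02, 0], "hand": 0.015},
    {"dr": [0, 0, 0], "travel": [0.02, 0, 0], "hand": 0.015},
  ],
)

```text
time: 32.25
position: [0.6027, -0.0556, 0.1521]
tcp_rot: [[0.002, 1.0, -0.003], [1.0, -0.002, -0.0], [-0.0, -0.003, -1.0]]
force: [-0.4, 0.1, -1.2]
opening: 0.0212
```

Call:
play_rows(
  increments=[
    {"dr": [0, 0, 0], "travel": [0, 0, 0], "hand": 0.015},
    {"dr": [0, 0, 0], "travel": [0, 0, 0], "hand": 0.015},
  ],
)

```text
time: 32.5
position: [0.6023, -0.0556, 0.1508]
tcp_rot: [[0.002, 1.0, -0.005], [1.0, -0.002, 0.0], [0.0, -0.005, -1.0]]
force: [-0.2, 0.5, 0.6]
opening: 0.0211
```

Run:
```python
from h import *
im=grab("wrist");save(im,"pics/w9.png",s=1.5)
print(rimpt(im,*YEL,.059,(.617,-.057)))
s=telemetry.state();print(s["position"],s["tcp_rot"].round(3),s["opening"])
```

```text
(((0.6178460121154785, -0.05433722585439682), 0.027721092104911804), 474, array([ 0.6221337 , -0.04057814], dtype=float32))
[ 0.60225325 -0.05557759  0.15094889] [[ 0.002  1.    -0.005]
 [ 1.    -0.002  0.   ]
 [ 0.    -0.005 -1.   ]] 0.021224571022203684
```

View pics/w9.png

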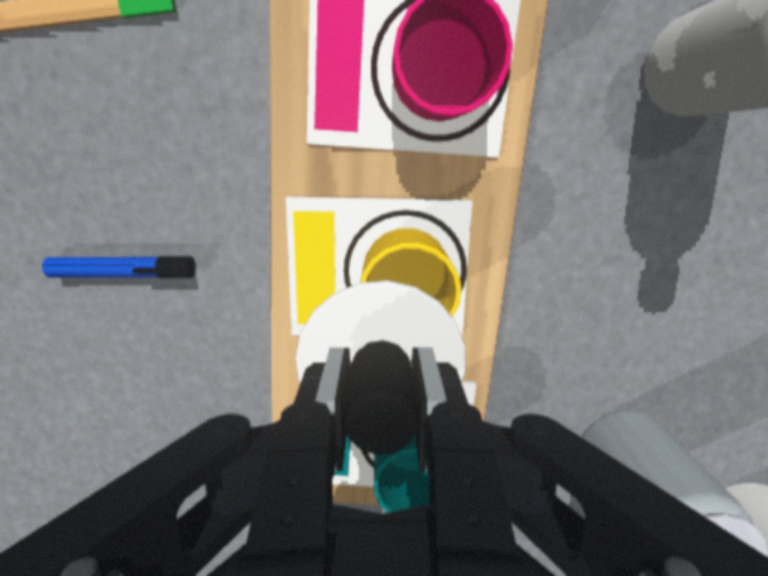

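Call:
play_rows(
  increments=[
    {"dr": [0, -0.005, 0], "travel": [0.0155, 0, -0.015], "hand": 0.015},
    {"dr": [0, 0, 0], "travel": [0, 0, -0.02], "hand": 0.015},
    {"dr": [0, 0, 0], "travel": [0, 0, -0.015], "hand": 0.015},
    {"dr": [0, 0, 0], "travel": [0, 0, -0.005], "hand": 0.015},
    {"dr": [0, 0, 0], "travel": [0, 0, 0], "hand": 0.015},
  ],
)

```text
time: 33.17
position: [0.6177, -0.0545, 0.0927]
tcp_rot: [[0.001, 1.0, 0.001], [1.0, -0.001, 0.001], [0.001, 0.001, -1.0]]
force: [0.4, -0.4, -0.2]
opening: 0.0215
```

Call:
play_rows(
  increments=[
    {"dr": [0, 0, 0], "travel": [0, -0.001, -0.006], "hand": 0.015},
    {"dr": [0, 0, 0], "travel": [0, 0, -0.004], "hand": 0.015},
    {"dr": [0, 0, 0], "travel": [0, 0, 0], "hand": 0.015},
    {"dr": [0, 0, 0], "travel": [0, 0, 0], "hand": 0.015},
  ],
)

```text
time: 33.67
position: [0.6188, -0.0558, 0.0834]
tcp_rot: [[0.001, 1.0, 0.004], [1.0, -0.001, 0.0], [0.0, 0.004, -1.0]]
force: [-0.4, 0.0, -0.6]
opening: 0.021
```

Run:
```python
from h import *
im=grab("wrist");save(im,"pics/w10.png",s=1.5)
im=grab("scene");save(im,"pics/s10.png",(190,190,340,300),5)
```

```text
(no output)
```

View pics/s10.png

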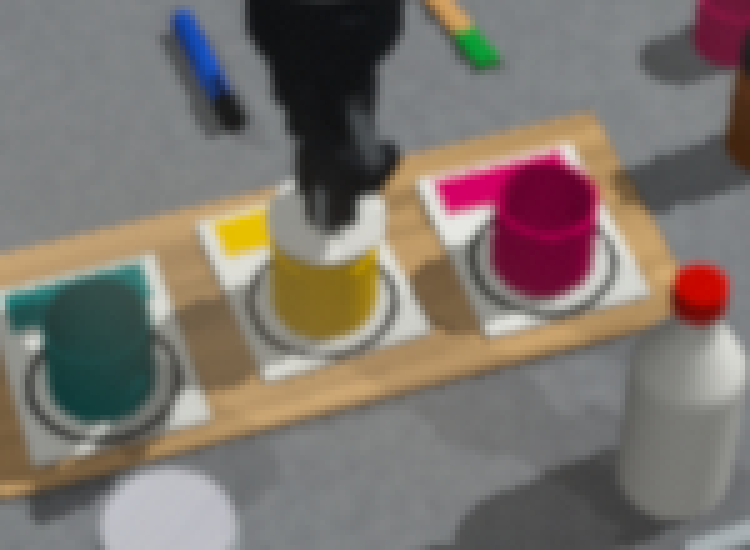

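View pics/w10.png

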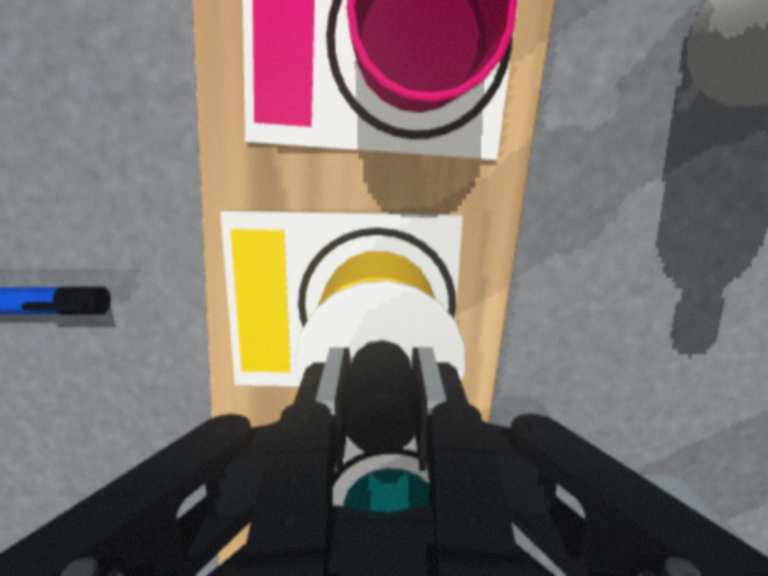

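Call:
play_rows(
  increments=[
    {"dr": [0, 0.004, 0], "travel": [-0.001, 0, -0.003], "hand": 0.015},
    {"dr": [0, 0, 0], "travel": [0, 0, -0.004], "hand": 0.015},
    {"dr": [0, 0, 0], "travel": [0, 0, -0.003], "hand": 0.015},
    {"dr": [0, 0, 0], "travel": [0, 0, 0], "hand": 0.015},
    {"dr": [0, 0, 0], "travel": [0, 0, 0], "hand": 0.015},
  ],
)

```text
time: 34.4
position: [0.6176, -0.0557, 0.0727]
tcp_rot: [[0.001, 1.0, -0.001], [1.0, -0.001, 0.0], [0.0, -0.001, -1.0]]
force: [-1.1, 0.0, -0.1]
opening: 0.0207
```

Call:
play_rows(
  increments=[
    {"dr": [0, 0, 0], "travel": [0, 0, -0.003], "hand": 0.015},
    {"dr": [0, 0, 0], "travel": [0, 0, 0], "hand": 0.015},
    {"dr": [0, 0, 0], "travel": [0, 0, 0], "hand": 0.015},
  ],
)

```text
time: 34.78
position: [0.6178, -0.0557, 0.0697]
tcp_rot: [[0.001, 1.0, -0.0], [1.0, -0.001, -0.0], [-0.0, -0.0, -1.0]]
force: [0.3, 0.3, -0.1]
opening: 0.0215
```

Call:
play_rows(
  increments=[
    {"dr": [0, 0, 0], "travel": [0, 0, 0], "hand": 0.03},
    {"dr": [0, 0, 0], "travel": [0, 0, 0], "hand": 0.05},
    {"dr": [0, 0, 0], "travel": [0, 0, 0], "hand": 0.05},
    {"dr": [0, 0, 0], "travel": [0, 0, 0.03], "hand": 0.05},
    {"dr": [0, 0, 0], "travel": [0, 0, 0.05], "hand": 0.05},
    {"dr": [0, 0, 0], "travel": [0, 0, 0.05], "hand": 0.05},
    {"dr": [0, 0, 0], "travel": [-0.04, -0.04, 0.02], "hand": 0.05},
    {"dr": [0, 0, 0], "travel": [-0.05, -0.05, 0], "hand": 0.05},
  ],
)

```text
time: 35.78
position: [0.5322, -0.1414, 0.2233]
tcp_rot: [[-0.005, 1.0, 0.001], [1.0, 0.005, -0.001], [-0.001, 0.001, -1.0]]
force: [0.4, -1.0, -0.4]
opening: 0.05
```

Call:
play_rows(
  increments=[
    {"dr": [0, 0, 0], "travel": [-0.04, -0.05, 0], "hand": 0.05},
    {"dr": [0, 0, 0], "travel": [-0.04, -0.05, 0], "hand": 0.05},
    {"dr": [0, 0, 0], "travel": [-0.04, -0.05, 0], "hand": 0.05},
    {"dr": [0, 0, 0], "travel": [-0.04, -0.05, 0], "hand": 0.05},
    {"dr": [0, 0, 0], "travel": [-0.02, -0.05, 0], "hand": 0.05},
    {"dr": [0, 0, 0], "travel": [0, -0.04, 0], "hand": 0.05},
    {"dr": [0, 0, 0], "travel": [0, 0, 0], "hand": 0.05},
  ],
)

```text
time: 36.65
position: [0.3497, -0.4331, 0.2259]
tcp_rot: [[-0.001, 1.0, 0.006], [1.0, 0.001, -0.008], [-0.008, 0.006, -1.0]]
force: [0.2, 0.7, 0.1]
opening: 0.0502
```

Run:
```python
from h import *
im=grab("top");save(im,"pics/t11.png",(110,100,390,250),2.8)
P=cloud(im)
for a in [(TEAL,(.624,-.182)),(MAG,(.635,.062))]: print(rimpt(im,*a[0],.059,a[1]))
for n,zl,zh in [("flange",.056,.07),("knob",.094,.11)]:
    s=(abs(P[...,0]-.617)<.036)&(abs(P[...,1]+.056)<.036)&(P[...,2]>zl)&(P[...,2]<zh);p=P[s]
    print(n,len(p),cv2.minEnclosingCircle(p[:,:2].astype(np.float32)),"z med",np.median(p[:,2]))
    A=np.c_[p[:,:2]-p[:,:2].mean(0),np.ones(len(p))];print("slope",np.linalg.lstsq(A,p[:,2],rcond=None)[0])
for n,zl,zh in [("blade",.054,.07),("handle",.031,.045)]:
    s=(abs(P[...,0]-.58)<.09)&(abs(P[...,1]-.34)<.05)&(P[...,2]>zl)&(P[...,2]<zh);p=P[s]
    print(n,len(p),cv2.minAreaRect(p[:,:2].astype(np.float32)),np.median(p[:,2]))
s=(abs(P[...,0]-.6)<.04)&(abs(P[...,1]-.213)<.04)&(P[...,2]>.07)&(P[...,2]<.1);print("jar",cv2.minEnclosingCircle(P[s][:,:2].astype(np.float32)))
im=grab("scene");save(im,"pics/s11.png",(180,150,420,310),3)
s=telemetry.state();print(s["position"],s["time"])
```

```text
(((0.6226856708526611, -0.18236330151557922), 0.028619248420000076), 89, array([ 0.6239799 , -0.18089989], dtype=float32))
(((0.6332834362983704, 0.061203084886074066), 0.027962611988186836), 86, array([0.63161385, 0.06147222], dtype=float32))
flange 370 ((0.6156779527664185, -0.0558883436024189), 0.0310132447630167) z med 0.0626959749579764
slope [ 0.00474962 -0.00047581  0.06273872]
knob 64 ((0.615715742111206, -0.056272707879543304), 0.01110793836414814) z med 0.09996781189640165
slope [0.09585491 0.07113093 0.099921  ]
blade 202 ((0.5775045156478882, 0.34037646651268005), (0.12883804738521576, 0.009637047536671162), 5.9436540603637695) 0.061322328155323805
handle 456 ((0.5773106217384338, 0.3400792181491852), (0.1306518316268921, 0.03735557571053505), 6.035333633422852) 0.038442214422015536
jar ((0.5998450517654419, 0.21349328756332397), 0.018532635644078255)
[ 0.34999266 -0.4299811   0.22590691] 36.75
```

View pics/t11.png

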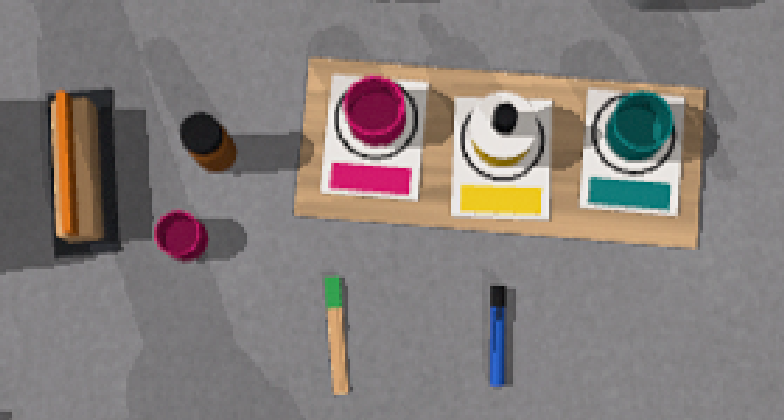

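View pics/s11.png

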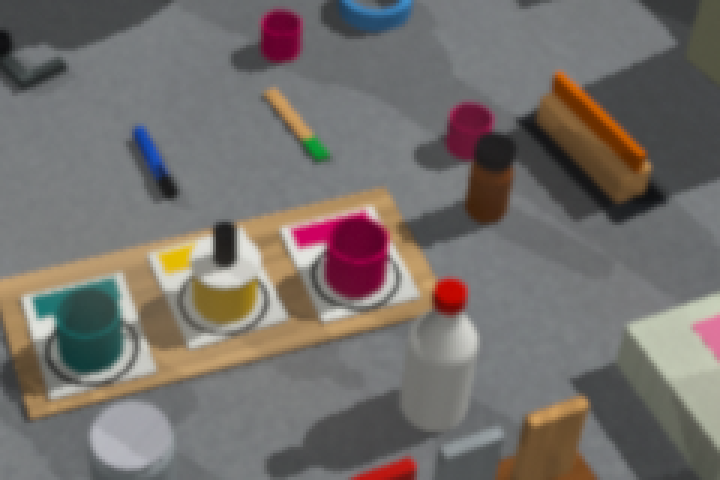

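Flange top measures 62.7 mm against 63 mm expected, and it is level. The tubs, the squeegee and the jar all check out, so I'm handing in.

```bash
python3 -c "
from h import *
print(job.close_job())"
```

```text
the job is handed in; nothing more can be done
None
```

The job is done and handed in at about 37 s of the 128 s allowed; the hand-in reports no verdict.

I laid the squeegee on the mat and stood the teal, large magenta and yellow tubs in their own rings. The lid went on the yellow tub, since its plate is the middle one.

My last checks, from the top camera:

| Thing | Result |
|---|---|
| Teal tub | about 1 mm from the ring's middle |
| Magenta tub | about 2 mm from the ring's middle |
| Yellow tub | about 2 mm from the ring's middle (measured before the lid went on) |
| Lid | flange level, its top at 62.7 mm (63 mm expected), knob within about 1 mm of the tub's axis |
| Squeegee | blade up, about 2 mm from the mat's middle, under 1° off its length |
| Amber jar | less than 1 mm from where it started |

- **Camera disagreement:** the wrist and top cameras differed by 1–3 mm, mostly in x for the objects and in y for the yellow ring. That is well inside the tolerances; I aimed between the two or at one of them.
- **Failed checks:** none failed.

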